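# Reset the coffee grinder from espresso to filter

### The arm

A 7-joint arm with a two-finger parallel gripper is mounted at the origin on the work surface. World frame = base frame: x ahead of the robot, y to its left, z up, the work surface at z = 0. Lengths are in m, angles in rad, forces in N, time in s.
With the tool pointing down it reaches from about 0.425 to 0.95 m from the base axis. Payload 4.7 kg.
Tool frame: the origin (TCP) lies at the very end of the fingers, on their centre line; the grasp point (between the pads) lies hold_point_z behind it (hold_point_z is the distance from the TCP to the grasp point, in m); z points along the fingers, x is the direction in which the jaws open and shut, and the axes are right-handed (so a half turn about z gives the same grasp; the last joint's range is limited). The gripper opens to 85 mm and grips with 20 to 120 N. Pads are 22 mm wide; open, the fingers measure 114 mm over their backs; the gripper's body (76 mm by 85 mm) begins 54 mm behind the grasp point. The pads swing forward as they close: fully open they stand 13 mm farther back than shut.
Start: joints at [-1.266, 0.469, -0.049, 1.532, 0.024, 1.141, -0.082], TCP at [0.221, 0.638, 0.231] pointing down, gripper open.
Joint ranges: [-2.59, 2.59], [-0.33, 1.99], [-1.39, 1.29], [0.1, 2.45], [-1.04, 4.18], [0.21, 1.99], [-2.66, 2.66]. Speed limits (rad/s): [2.57, 2.57, 3.14, 3.14, 3.14, 3.14, 3.14].

### API

Orientations are given as a unit quaternion [w, x, y, z].
In Python, from plant import * gives the robot as it stands.
- The arm moves only by the shell command python3 -m crank 'ROWS' [FORCE]. ROWS is JSON, a list of rows, each a list of 3 entries, a list of its own where there are three numbers: the shift along the tool's x, y, z in units of 50 mm (1.0 is 50 mm), then the turn about the tool's z in units of 5 degrees (1.0 is 5 degrees), then the closure, from 0 (fully open) to 1 (shut). A call has 1 to 8 rows; each row shifts and turns the commanded pose from where the row before left it, along the tool's axes as they then stand; what a row does not reach is not made up. A row lasts 1/8 s, in which the tool goes at most 62.5 mm and 10.7 degrees, less where a joint would pass 70% of its speed; a pose out of reach is approached as far as the arm can. A call is refused whole if a number of a shift passes 1 or a number of a turn 1, either way. A call with a gripper value outside its range is refused whole. The fingers move at their own pace and stop on an object; FORCE is the grip in N (left out, the last holds). Time passes only in rows, so rows that do not move let the fingers close. It gives the time, the measured TCP pose, the force and the opening at its end, in the units of the state.
- sense(): the state, without advancing time (a new reading comes with each control period).
- camera(name): name is "scene" or "top"; returns (picture, depth): 384x512x3 uint8, red, green, blue; 384x512 float32, m along the optical axis (not along the pixel's ray), 0 where there is no reading.
- camera_model(name): a dict with "intrinsics" (3x3 intrinsics, pixels), "k1" (the pictures are not rectified: a ray, as slopes to the right and down, at radius r is drawn at 1 + k1 r^2 times it, then the intrinsics apply), "R" (3x3) and "t" (3): a world point X has camera coordinates R X + t. Camera axes: x right, y down, z forward; pixel columns grow to the right and rows downward; lengths in m; the calibration is good to about 2 mm. A picture is of the moment at which its call begins. camera_model takes no time and is no camera call.
- hand_in(): hands the job in, once; it reports no verdict.
The state is a dict: "t": time; "joint_pos": joint angles; "qd": joint speeds; "effort": joint torques, N m; "position": TCP position; "eef_rot": TCP orientation; "ft_force": force on the tool from outside, world axes, zero at the start; "ft_torque": the same for the moment, N m; "width": finger opening in m.
Only numpy, scipy, OpenCV 4.12 (cv2) and the standard library are available. Lean on these libraries where they do the work, as an engineer would, in place of code of your own. Each camera call takes 0.05 s, during which the arm holds its last target.

### The job

The coffee grinder is still set fine for espresso. Push the little red lever of its slim black grind ring round until it points straight at the green filter mark, without touching the silver rings directly above and below it, and slide the steel dosing cup along the counter, kept upright, until it stands fully home against the rubber bumper under the spout. Leave everything else on the counter where it is.

Things in the scene. Friction and masses are not known exactly. Their poses are not given: they have to be found in the camera images.
- grinder: Compact white coffee grinder, 250 mm tall, fixed. Origin on the counter on its vertical axis; z up, -x is its front (spout side). Round white body, radius 54 mm (foot flange radius 60, 14 high) up to 150 mm; dark burr chamber, radius 56, 150 to 185 mm; above it the stack silver zero_ring, black grind ring, silver hopper_ring.
- spout (a point): Mouth of the spout, 104 mm above the counter, 90 mm in front of the grinder's axis, outer radius 11 mm here (14 higher up). It hangs from a dark chute 28 mm wide, 151 to 177 mm above the counter, reaching 104 mm in front of the axis. It overhangs the cup's home: a tool pushing the cup in should lean back from it by about 30 degrees.
- bumper (a point): Centre of the front face of the rubber bumper, 59 mm in front of the grinder's axis, 36 mm above the counter (50 mm wide, 26 mm high). The foot has two prongs, 14 mm high and 74 mm apart inside, running from the body to 106 mm in front of the axis, ends rounded; bare counter between them.
- grind_ring (a joint): Angle (rad) of the slim black grind ring about the grinder's axis, 0 to 2.1, growing clockwise seen from above. At value q the lever points q + 0.698 rad from the grinder's +x towards its -y; it points at the green mark at 1.745. Starts at 0.35 to 1.05. Ring radius 56 mm, 11 mm high, middle 206 mm above the counter. Stiff (about 0.2 N m, 3 N at the lever), stays where left, no detents.
- lever_tip (a point): Outer end of the ring's one lever, 90 mm from the axis, 206 mm above the counter. The lever is a radial round red bar, 9 mm thick, standing out from the ring's rim at mid-height (34 mm free length), with a white line on top.
- green_mark (a point): Centre of the green filter mark, a radial bar 17 mm long and 7 mm wide painted on top of the silver hopper_ring (and down its rim), 41 mm from the axis and 225 mm above the counter. (The brown bar is espresso, the black ticks are every 10 degrees.)
- hopper_ring: Fixed silver ring directly above the grind ring: radius 50 mm, 212 to 225 mm above the counter, carrying a small dark hopper with a wooden lid (radius 32 mm, top at 250 mm). Origin on the axis at its underside, axes as the grinder. Must not be touched.
- zero_ring: Fixed silver ring directly below the grind ring: radius 56 mm, 185 to 200 mm above the counter. Origin on the axis at its underside, axes as the grinder. Must not be touched.
- dosing_cup: Loose round steel cup, open at the top, outer diameter 62 mm, 68 mm tall, about 160 g, no handle. Origin at the centre of its underside, z up. Starts standing on the counter in front of the grinder's fork, 85 to 125 mm short of its home and up to 25 mm to either side.
- cup_spot (a point): Point on the counter on the spout axis, where the centre of the cup's underside is when the cup is home against the bumper: 90 mm in front of the grinder's axis.
- cup_blue: Patterned white ceramic cup with blue squares, 80 mm across the rim, 75 mm tall, with a handle; bystander. Origin at the centre of the underside.
- cup_red: Patterned white ceramic cup with red stripes, same size; bystander. Origin at the centre of the underside.
- cup_teal: Patterned white ceramic cup with teal dots, same size; bystander. Origin at the centre of the underside.
- creamer: Stainless creamer jug, 76 mm across, 95 mm tall, with a handle; bystander. Origin at the centre of the underside.
- canister: Closed green plastic canister with a snap lid, 106 mm across, 125 mm tall; bystander. Origin at the centre of the underside.
- pan_lid: Small aluminium saucepan lid lying flat, 164 mm across, 44 mm tall with its black knob; bystander. Origin at the centre of the underside.
Mind the look-alikes: they are no part of the job. What is shaped like the dosing_cup but orange is not meant.

How it is judged:
By the outcome, as a careful person would: the job done as asked, in the order asked, and still so for the second after the job is handed in, with the robot touching nothing.
It also fails if it takes over 54 s, if anything falls off the work surface, if the arm or the gripper's body presses on something with over 40 N, if the wrist force passes 120 N, or if a joint passes its speed limit or range.

## Working session

There is one attempt and no reset: what is moved stays moved. The work goes in short steps, Python scripts to look and compute and a shell command to move; the robot and the scene stay as the last step left them, time stands still between calls to the robot, and variables do not carry over. Pictures are saved under pics/ and viewed, and the job is handed in when it is done.

```bash
mkdir -p pics; ls; python3 - <<'E'
from plant import *
import cv2,numpy as np
print(sense())
for n in("scene","top"):
    p,d=camera(n); cv2.imwrite(f"pics/{n}0.png",p[:,:,::-1]); np.savez(f"pics/{n}0.npz",p=p,d=d)
    print(n,camera_model(n))
E
```

```text
pics
{'t': 0.0, 'joint_pos': array([-1.26590219,  0.46943716, -0.04858356,  1.53371434,  0.02409062,
        1.14096137, -0.08226391]), 'qd': array([ 0.0008828 , -0.00191597, -0.0010879 , -0.00023963,  0.00128055,
        0.00100771, -0.00025605]), 'effort': array([ 3.33040025e-04, -5.10300207e+01, -4.62388073e-02, -2.37719285e+01,
        1.06680830e-02,  7.63019751e-03,  4.71124473e-08]), 'position': array([0.22095266, 0.63719458, 0.2302556 ]), 'eef_rot': array([ 5.87934703e-04,  8.14732395e-01,  5.79836346e-01, -7.68377961e-04]), 'ft_force': array([ 0.29460787, -0.8277302 ,  0.30978518]), 'ft_torque': array([-0.02527062,  0.04426246,  0.02843366]), 'width': 0.08540438088868997}
scene {'intrinsics': array([[461.48698157,   0.        , 253.40360075],
       [  0.        , 461.48698157, 194.49400764],
       [  0.        ,   0.        ,   1.        ]]), 'k1': -0.0185022788409245, 'R': array([[ 0.7808113 ,  0.62475505, -0.00385261],
       [ 0.53011695, -0.6657718 , -0.52509422],
       [-0.33062022,  0.40795716, -0.85103538]]), 't': array([-0.44577688, -0.2337798 ,  1.74281688])}
top {'intrinsics': array([[388.95508005,   0.        , 256.20870996],
       [  0.        , 388.95508005, 186.57616585],
       [  0.        ,   0.        ,   1.        ]]), 'k1': -0.11359105140475893, 'R': array([[ 3.97318892e-03, -9.99991318e-01,  1.25589263e-03],
       [-9.87931619e-01, -4.11973195e-03, -1.54835864e-01],
       [ 1.54839694e-01, -6.25543898e-04, -9.87939410e-01]]), 't': array([0.0026801 , 0.59298552, 1.11632648])}
```

View pics/scene0.png

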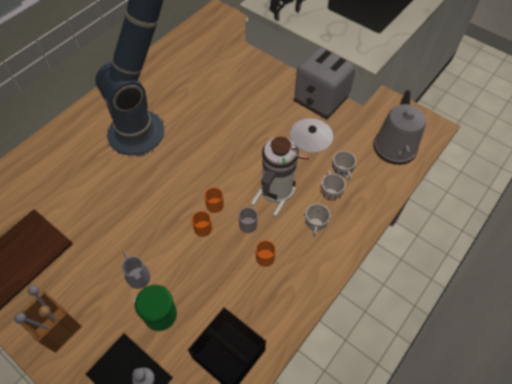

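View pics/top0.png

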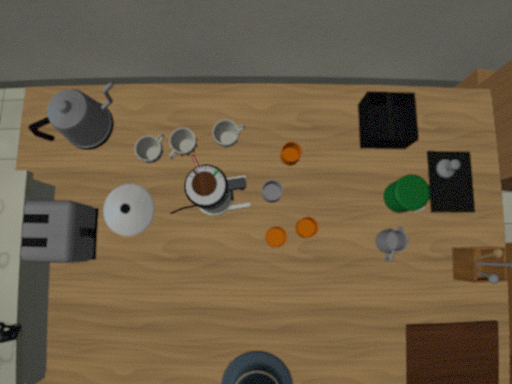

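```bash
cat > h.py <<'E'
import cv2,numpy as np
from plant import *
def crop(p,n,c0,r0,w,h,s):
    im=cv2.resize(p[r0:r0+h,c0:c0+w,::-1],None,fx=s,fy=s,interpolation=cv2.INTER_CUBIC)
    cv2.imwrite(f"pics/{n}.png",im)
def pix(n,X):
    m=camera_model(n);X=np.atleast_2d(X);c=X@m["R"].T+m["t"];s=c[:,:2]/c[:,2:]
    s=s*(1+m["k1"]*(s**2).sum(1,keepdims=True));K=m["intrinsics"]
    return s@K[:2,:2].T+K[:2,2]
def ray(n,uv):
    m=camera_model(n);K=m["intrinsics"];uv=np.atleast_2d(np.float64(uv))
    d=(uv-K[:2,2])/[K[0,0],K[1,1]];s=d.copy()
    for _ in range(20): s=d/(1+m["k1"]*(s**2).sum(1,keepdims=True))
    v=np.c_[s,np.ones(len(s))]@m["R"]; return -m["R"].T@m["t"],v
def atz(n,uv,z):
    o,v=ray(n,uv); return o+v*((z-o[2])/v[:,2:])
def cloud(n,d):
    m=camera_model(n);h,w=d.shape;vv,uu=np.mgrid[:h,:w]
    o,v=ray(n,np.c_[uu.ravel(),vv.ravel()])
    return (o+v*d.reshape(-1,1)).reshape(h,w,3)
E
python3 - <<'E'
from h import *
p=np.load("pics/top0.npz")["p"]; crop(p,"topA",165,115,150,110,5)
p=np.load("pics/scene0.npz")["p"]; crop(p,"sceneA",190,110,160,120,5)
E
```

```text
(no output)
```

View pics/topA.png

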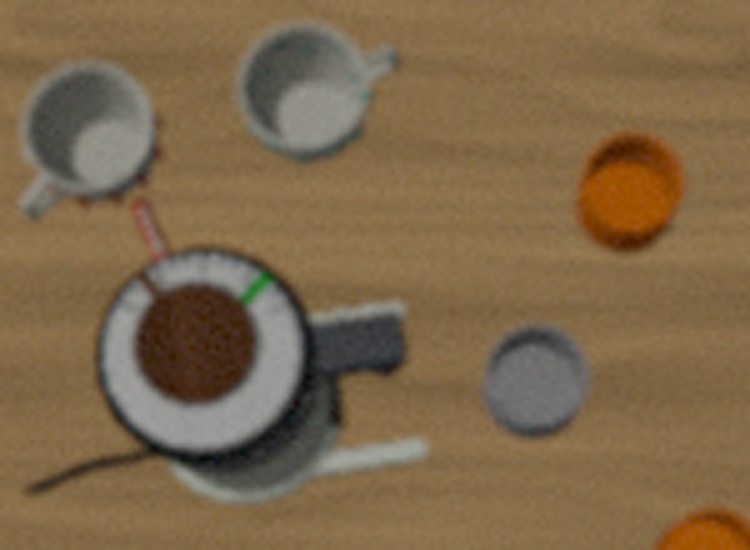

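View pics/sceneA.png

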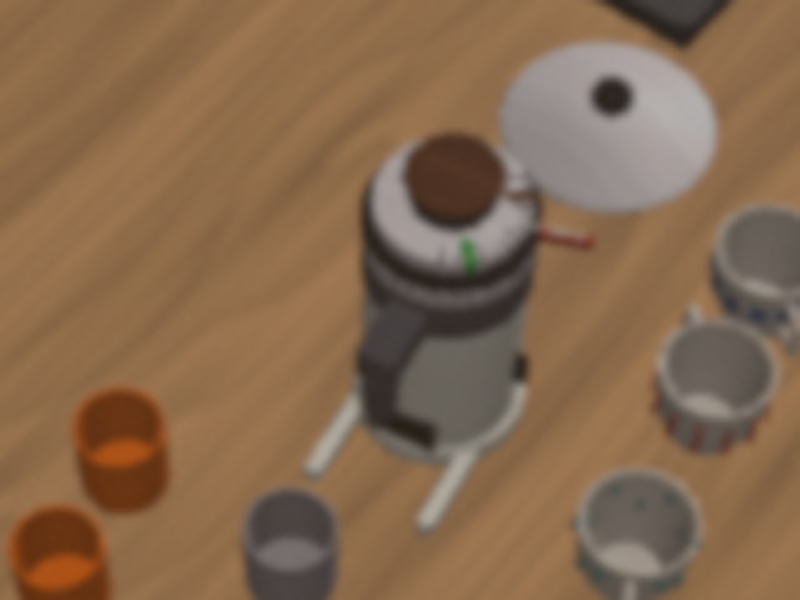

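```bash
cat > fit.py <<'E'
from h import *
from scipy.optimize import least_squares
def un(n,uv):
    c={"top":(165,115),"scene":(190,110)}[n]; return (np.array(uv)+.5)/5-.5+c
G=40*np.pi/180
# grinder frame: green at angle -140deg about z
g=np.array([np.cos(2.443),-np.sin(2.443)])
obs=[("top",(197,342),(0,0,.25)),("top",(257,288),(*.041*g,.225)),("top",(137,203),"L"),
("top",(404,316),(-.104,-.014,.177)),
("scene",(457,171),(0,0,.25)),("scene",(469,251),(*.041*g,.225)),("scene",(593,242),"L"),
("top",(428,448),(-.106,.0405,.014)),("scene",(316,470),(-.106,.0405,.014)),("scene",(424,526),(-.106,-.0405,.014)),("top",(405,307),(-.106,-.0405,.014))]
def W(v,P):
    x,y,a,q=v[:4]
    if isinstance(P,str): P=(.09*np.cos(q+.698),-.09*np.sin(q+.698),.208)
    c,s=np.cos(a),np.sin(a); return np.array([x+c*P[0]-s*P[1],y+s*P[0]+c*P[1],P[2]])
def f(v):
    return np.concatenate([(pix(n,W(v,P))[0]-un(n,uv)) for n,uv,P in obs])
r=least_squares(f,[.5,.13,1.5,.7],loss="soft_l1")
if __name__=="__main__":
    print(r.x,np.degrees(r.x[2]),atz("top",un("top",(197,342)),.25)); print(f(r.x).reshape(-1,2).round(1))
    print("lever tip",W(r.x,"L"),"spot",W(r.x,(-.09,0,0)))
    print("cup rim top", atz("top",un("top",(537,380)),.068))
    print("cup rim scene", atz("scene",un("scene",(290,530)),.068))
    for n,a in(("top",(28,21)),("scene",(32,24))):
        C=cloud(n,np.load(f"pics/{n}0.npz")["d"]);
        for lo,hi in((.218,.232),(.24,.26)):
            m=(C[...,2]>lo)&(C[...,2]<hi)&(abs(C[...,0]-r.x[0])<.08)&(abs(C[...,1]-r.x[1])<.08)
            P=C[m]; print(n,lo,len(P),P.mean(0).round(4),P.min(0).round(3),P.max(0).round(3))
        c=atz("top",un("top",(537,380)),.068)[0]
        m=(C[...,2]>.05)&(C[...,2]<.08)&(abs(C[...,0]-c[0])<.05)&(abs(C[...,1]-c[1])<.05)
        P=C[m]; print("cup",len(P),P.mean(0).round(4),P.min(0).round(3),P.max(0).round(3))
E
python3 fit.py
```

```text
[0.56960081 0.134955   1.733195   0.59720842] 99.30475844144718 [[0.56941737 0.13403705 0.25      ]]
[[-0.4 -0.1]
 [-0.3  0.3]
 [ 0.  -0.5]
 [-0.2 -1.6]
 [-0.4  0.2]
 [-0.3 -0.2]
 [ 0.4 -0.2]
 [-0.2 -1.1]
 [-0.6  0.6]
 [-1.  -0.4]
 [ 0.3  1.3]]
lever tip [0.65110548 0.17312553 0.208     ] spot [0.58415253 0.04613919 0.        ]
cup rim top [[ 0.57781777 -0.0411763   0.068     ]]
cup rim scene [[ 0.58178772 -0.0428634   0.068     ]]
top 0.218 697 [0.5661 0.1323 0.2237] [0.52  0.086 0.218] [0.618 0.184 0.229]
top 0.24 511 [0.5694 0.1345 0.2486] [0.539 0.104 0.242] [0.6   0.167 0.254]
cup 93 [ 0.5823 -0.0419  0.064 ] [ 0.551 -0.071  0.051] [ 0.61  -0.012  0.073]
scene 0.218 386 [0.5793 0.1203 0.2246] [0.52  0.078 0.218] [0.62  0.183 0.232]
scene 0.24 291 [0.5712 0.1323 0.2494] [0.539 0.102 0.24 ] [0.602 0.166 0.257]
cup 139 [ 0.5819 -0.0421  0.0622] [ 0.552 -0.073  0.05 ] [ 0.613 -0.011  0.076]
```

```bash
python3 - <<'E'
import plant
print([n for n in dir(plant) if n[0]!='_'])
print(getattr(plant,'hold_point_z',None))
from h import *
from fit import r,W,un
import numpy as np
x,y,a,q=r.x
q0=q;s=sense()
def target(q,rad=.078):
    ang=a-(q+.698); return np.array([x+rad*np.cos(ang),y+rad*np.sin(ang)]),np.degrees(ang+np.pi/2)
print(target(q),target(1.745))
p=np.load("pics/top0.npz")["p"].copy()
# overlay model
for rad,z,c in((.05,.225,(255,0,255)),(.056,.2115,(0,255,255)),(.032,.25,(255,255,0))):
    pass
im=cv2.resize(p[115:225,165:315,::-1],None,fx=5,fy=5,interpolation=cv2.INTER_CUBIC)
def dr(P,c):
    uv=(pix("top",P)-[165,115]+.5)*5-.5
    cv2.polylines(im,[uv.round().astype(int)],False,c,1)
t=np.linspace(0,2*np.pi,80)
for rad,z,c in((.05,.225,(255,0,255)),(.032,.25,(255,255,0)),(.06,.014,(0,0,255))):
    dr(np.c_[x+rad*np.cos(t),y+rad*np.sin(t),0*t+z],c)
for yy in(.037,-.037): dr(np.array([W(r.x,(-.05,yy,.014)),W(r.x,(-.106,yy,.014))]),(0,0,255))
for ang in(140,):
    A=np.radians(ang); dr(np.array([W(r.x,(k*np.cos(A),-k*np.sin(A),.225)) for k in(.0325,.05)]),(255,0,0))
dr(np.array([W(r.x,(-.104,k,.177)) for k in(-.014,.014)]),(0,0,255))
dr(np.c_[.58+.031*np.cos(t),-.042+.031*np.sin(t),0*t+.068],(0,0,255))
cv2.imwrite("pics/ov.png",im)
E
```

```text
['MotionError', 'camera', 'camera_model', 'hand_in', 'hold_point_z', 'sense']
0.0187
(array([0.64023819, 0.16803612]), np.float64(115.09478253713569)) (array([0.62876295, 0.0841235 ]), np.float64(49.33116909098706))
```

View pics/ov.png

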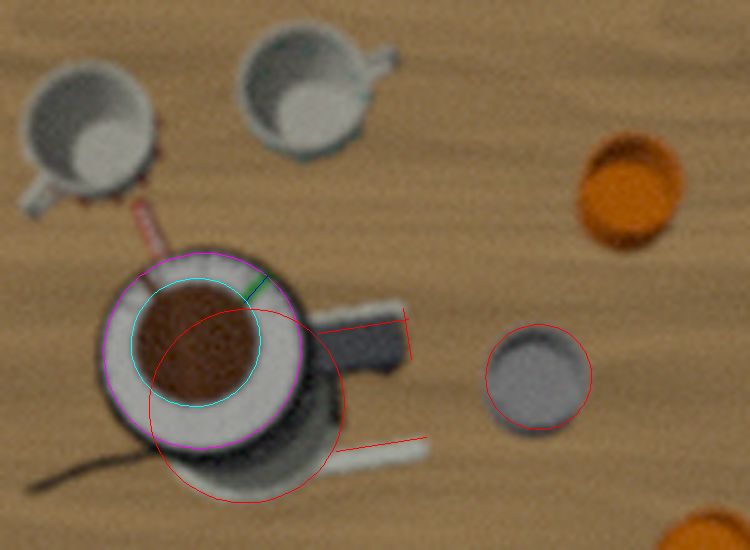

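```bash
python3 -m crank '[[[0,0,-1],0,0],[[0,0,-1],0,0],[[-0.38,0.69,0],0,0],[[-0.38,0.69,0],0,0],[[-0.38,0.69,0],0,0],[[-0.38,0.69,0],0,0],[[-0.38,0.69,0],0,0],[[-0.38,0.69,0],0,0]]' 20; python3 -m crank '[[[-0.38,0.69,0],0,0],[[-0.38,0.69,0],0,0],[[-0.38,0.69,0],0,0],[[-0.38,0.69,0],0,0],[[-0.38,0.69,0],0,0],[[-0.38,0.69,0],0,0],[[-0.38,0.69,0],0,0],[[-0.38,0.69,0],0,0]]'
```

```text
t: 1.1
position: [0.38, 0.461, 0.3308]
eef_rot: [0.0, 0.815, 0.58, -0.0]
ft_force: [1.0, -0.2, 0.5]
width: 0.0854
t: 2.1
position: [0.5908, 0.2272, 0.3308]
eef_rot: [-0.0, 0.815, 0.58, -0.0]
ft_force: [-0.3, -0.0, -0.2]
width: 0.0853
```

```bash
cat > go.py <<'E'
# usage: go.py x y z theta_deg -> rows needed in tool axes (current), units
import sys
from h import *
from scipy.spatial.transform import Rotation as Ro
s=sense();w,a,b,c=s["eef_rot"];R=Ro.from_quat([a,b,c,w]).as_matrix()
th=np.degrees(np.arctan2(R[1,0],R[0,0]))
T=np.array(list(map(float,sys.argv[1:4])))
d=(T-s["position"])@R/.05
print("t",round(s["t"],2),"pos",s["position"].round(4),"th",th.round(2),"tool z",R[:,2].round(3),"w",round(s["width"],4))
print("F",s["ft_force"].round(1),"q",s["joint_pos"].round(2))
print("shift now",d.round(3))
if len(sys.argv)>4:
    t=float(sys.argv[4]);print("turn units",round((th-t)/5,2))
    R2=Ro.from_euler("z",t-th,degrees=True).as_matrix()@R
    print("shift after turn",((T-s["position"])@R2/.05).round(3))
E
python3 go.py .640 .168 .32 115.1
```

```text
t 2.1 pos [0.5908 0.2272 0.3308] th 70.89 tool z [-0.001 -0.    -1.   ] w 0.0853
F [-0.3 -0.  -0.2] q [-0.57  0.33  0.19  1.51 -0.06  1.3   0.86]
shift now [-0.796  1.318  0.215]
turn units -8.84
shift after turn [-1.49   0.389  0.216]
```

```bash
python3 -m crank '[[[0,0,0],-1,0],[[0,0,0],-1,0],[[0,0,0],-1,0],[[0,0,0],-1,0],[[0,0,0],-1,0],[[0,0,0],-1,0],[[0,0,0],-1,0],[[0,0,0],-1,0]]'; python3 -m crank '[[[0,0,0],-0.84,0],[[0,0,0],0,0]]';python3 go.py .640 .168 .32 115.1
```

```text
t: 3.1
position: [0.59, 0.2281, 0.3307]
eef_rot: [-0.0, 0.566, 0.824, -0.0]
ft_force: [-0.2, -0.5, 1.1]
width: 0.0853
t: 3.35
position: [0.5901, 0.2281, 0.3308]
eef_rot: [-0.0, 0.537, 0.844, -0.0]
ft_force: [0.4, -0.0, 0.2]
width: 0.0854
t 3.35 pos [0.5901 0.2281 0.3308] th 115.03 tool z [-0.001 -0.    -1.   ] w 0.0854
F [ 0.4 -0.   0.2] q [-0.48  0.33  0.05  1.51 -0.02  1.3   1.59]
shift now [-1.512  0.396  0.215]
turn units -0.01
shift after turn [-1.512  0.394  0.215]
```

```bash
python3 -m crank '[[[-0.76,0.2,0],0,0],[[-0.75,0.2,0],0,0],[[0,0,0.8],0,0],[[0,0,0],0,0]]';python3 go.py .640 .168 .189 115.1; python3 - <<'E'
from h import *
p,d=camera("scene"); crop(p,"s1",220,90,160,120,5)
p,d=camera("top"); crop(p,"t1",150,100,150,110,5)
E
```

```text
t: 3.85
position: [0.6385, 0.1676, 0.2877]
eef_rot: [-0.003, 0.537, 0.843, -0.003]
ft_force: [-0.9, 0.3, -0.2]
width: 0.0856
t 3.85 pos [0.6385 0.1676 0.2877] th 114.99 tool z [-0.007 -0.002 -1.   ] w 0.0856
F [-0.9  0.3 -0.2] q [-0.38  0.41  0.08  1.5  -0.03  1.24  1.72]
shift now [-0.007  0.045  1.974]
turn units -0.02
shift after turn [-0.007  0.045  1.974]
```

View pics/s1.png

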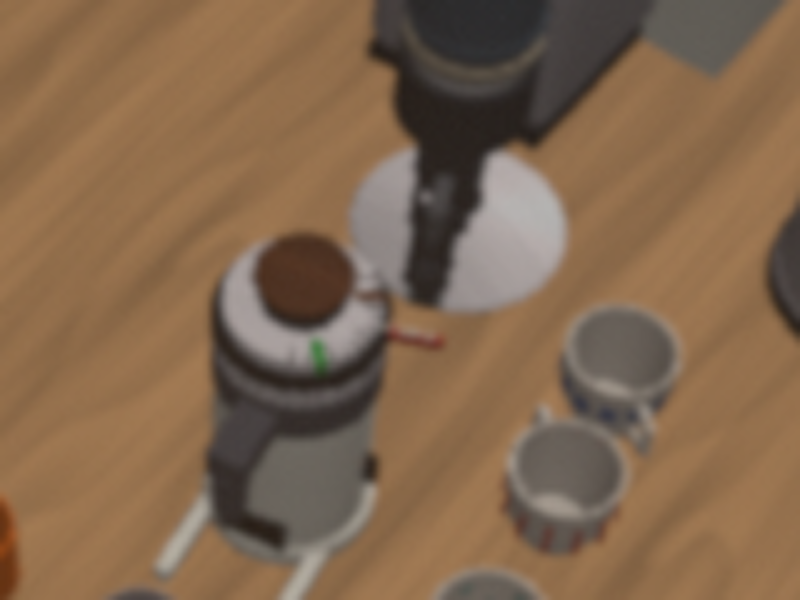

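View pics/t1.png

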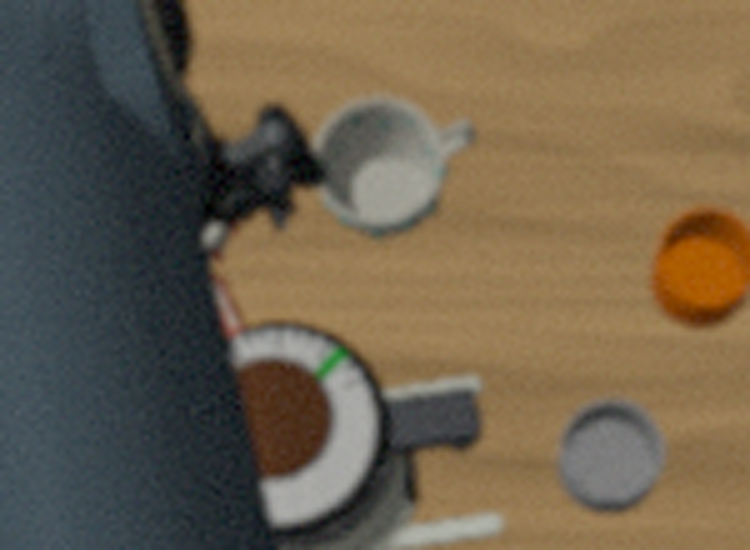

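```bash
python3 - <<'E'
from h import *
x=np.array([np.cos(np.radians(115)),np.sin(np.radians(115)),0]);P=np.array([.6385,.1676,.3])
for k in(-.05,0,.05):
    print(k,((pix("scene",P+k*x)-[220,90]+.5)*5).round(),((pix("top",P+k*x)-[150,100]+.5)*5).round())
E
```

```text
-0.05 [[422. 310.]] [[288. 213.]]
0 [[438. 243.]] [[192. 256.]]
0.05 [[452. 179.]] [[ 96. 300.]]
```

```bash
python3 -m crank '[[[0,0.04,0.7],0,0],[[0,0,0.7],0,0],[[0,0,0.57],0,0],[[0,0,0],0,0],[[0,0,0],0,0]]';python3 go.py .640 .168 .189 115.1
```

```text
t: 4.58
position: [0.6435, 0.17, 0.1952]
eef_rot: [0.001, 0.537, 0.844, 0.002]
ft_force: [-0.3, 0.4, -0.6]
width: 0.0851
t 4.58 pos [0.6435 0.17   0.1952] th 115.1 tool z [ 0.004  0.001 -1.   ] w 0.0851
F [-0.3  0.4 -0.6] q [-0.37  0.48  0.07  1.61 -0.04  1.05  1.72]
shift now [-0.007 -0.081  0.125]
turn units 0.0
shift after turn [-0.007 -0.081  0.125]
```

```bash
python3 -m crank '[[[0,-0.06,0.1],0,0],[[0,0,0],0,0.5],[[0,0,0],0,0.8],[[0,0,0],0,0.8],[[0,0,0],0,1],[[0,0,0],0,1],[[0,0,0],0,1],[[0,0,0],0,1]]' 20;python3 go.py .640 .168 .189 115.1; python3 - <<'E'
from h import *
p,d=camera("scene"); crop(p,"s2",220,90,160,120,5)
E
```

```text
t: 5.58
position: [0.6397, 0.1677, 0.1879]
eef_rot: [0.0, 0.537, 0.844, 0.0]
ft_force: [-0.4, -0.8, 0.2]
width: 0.0081
t 5.58 pos [0.6397 0.1677 0.1879] th 115.07 tool z [ 0. -0. -1.] w 0.0081
F [-0.4 -0.8  0.2] q [-0.37  0.48  0.07  1.62 -0.04  1.04  1.72]
shift now [ 0.004  0.008 -0.023]
turn units -0.01
shift after turn [ 0.004  0.008 -0.023]
```

View pics/s2.png

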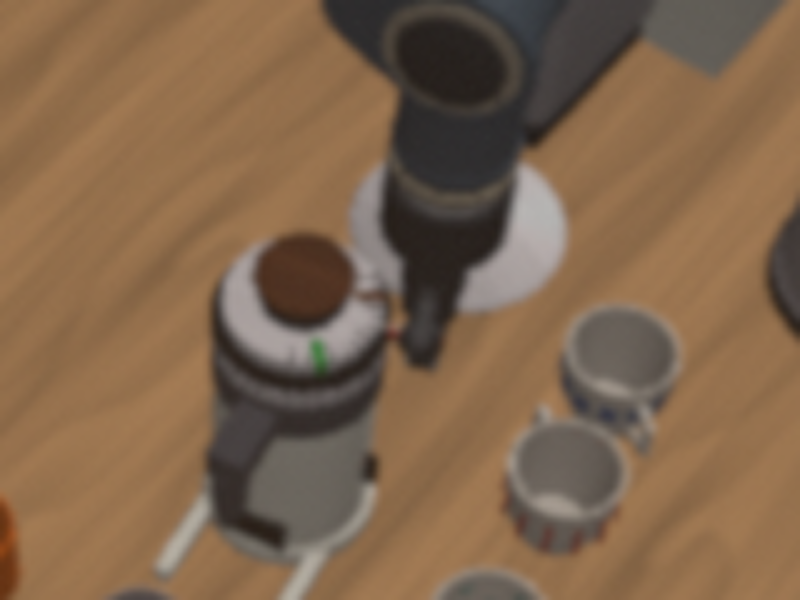

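```bash
python3 -m crank '[[[-0.136,-0.006,0],1,1],[[-0.136,-0.006,0],1,1],[[-0.136,-0.006,0],1,1],[[-0.136,-0.006,0],1,1],[[0,0,0],0,1]]';python3 go.py .6288 .0841 .189 49.3; python3 -c "
from h import *;s=sense()['position'];d=s[:2]-[.5696,.1350];print(np.hypot(*d),np.degrees(np.arctan2(d[1],d[0])))"
```

```text
t: 6.25
position: [0.647, 0.1416, 0.1879]
eef_rot: [0.0, 0.675, 0.738, 0.0]
ft_force: [1.6, -1.2, -1.2]
width: 0.0082
t 6.25 pos [0.647  0.1416 0.1879] th 95.11 tool z [ 0.001 -0.    -1.   ] w 0.0082
F [ 1.6 -1.2 -1.2] q [-0.39  0.48  0.16  1.62 -0.09  1.04  1.45]
shift now [-1.113 -0.465 -0.023]
turn units 9.16
shift after turn [-1.109  0.474 -0.022]
0.07768324556548882 4.869870768734256
```

```bash
python3 -m crank '[[[-0.136,-0.006,0],1,1],[[-0.136,-0.006,0],1,1],[[-0.136,-0.006,0],1,1],[[-0.136,-0.006,0],1,1],[[-0.136,-0.006,0],1,1],[[-0.136,-0.006,0],1,1],[[-0.136,-0.006,0],1,1],[[0,0,0],0,1]]';python3 go.py .6288 .0841 .189 49.3; python3 -c "
from h import *;s=sense()['position'];d=s[:2]-[.5696,.1350];print(np.hypot(*d),np.degrees(np.arctan2(d[1],d[0])))
p,d=camera('scene'); crop(p,'s3',230,120,110,80,7)
p,d=camera('top'); crop(p,'t3',165,125,110,80,7)"
```

```text
t: 7.25
position: [0.6371, 0.0951, 0.1879]
eef_rot: [0.001, 0.865, 0.501, 0.0]
ft_force: [4.0, -2.0, -1.9]
width: 0.0079
t 7.25 pos [0.6371 0.0951 0.1879] th 60.14 tool z [ 0.002 -0.001 -1.   ] w 0.0079
F [ 4.  -2.  -1.9] q [-0.44  0.46  0.31  1.68 -0.16  1.03  0.97]
shift now [-0.274 -0.035 -0.022]
turn units 2.17
shift after turn [-0.275  0.017 -0.022]
0.0784204518548742 -30.582672626494002
```

View pics/s3.png

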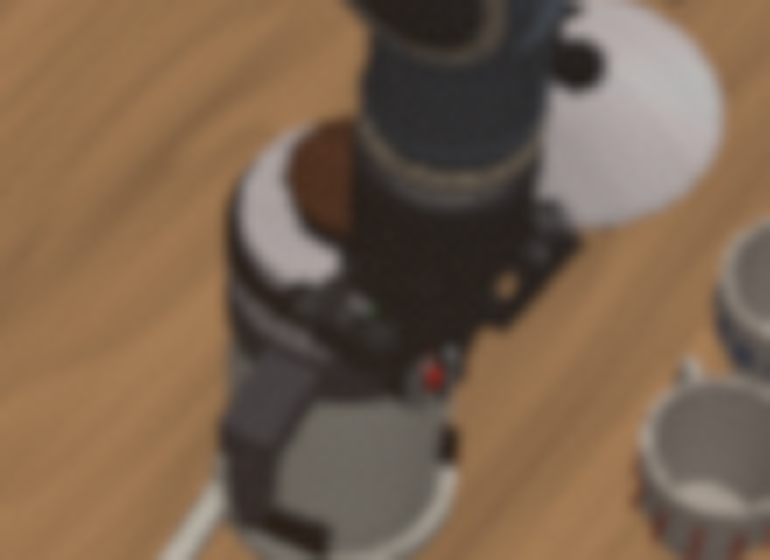

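View pics/t3.png

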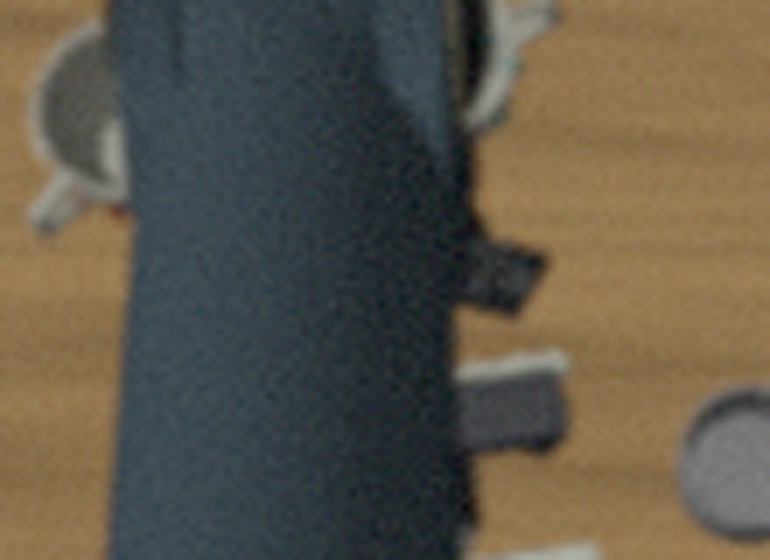

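```bash
python3 -m crank '[[[-0.136,-0.006,0],1,1],[[-0.136,-0.006,0],1,1],[[-0.022,0,0],0.17,1],[[0,0,0],0,1]]';python3 go.py .6288 .0841 .189 49.3; python3 -c "
from h import *;s=sense()['position'];d=s[:2]-[.5696,.1350];print(np.hypot(*d),np.degrees(np.arctan2(d[1],d[0])))"
```

```text
t: 7.85
position: [0.6288, 0.0833, 0.1879]
eef_rot: [0.001, 0.909, 0.417, 0.001]
ft_force: [6.1, -1.7, -0.8]
width: 0.0081
t 7.85 pos [0.6288 0.0833 0.1879] th 49.32 tool z [ 0.002 -0.001 -1.   ] w 0.0081
F [ 6.1 -1.7 -0.8] q [-0.46  0.45  0.35  1.7  -0.18  1.02  0.82]
shift now [ 0.012 -0.01  -0.021]
turn units 0.0
shift after turn [ 0.012 -0.01  -0.021]
0.07858541354481452 -41.11801512269105
```

```bash
python3 -m crank '[[[0,0,0],0,0.7],[[0,0,0],0,0.4],[[0,0,0],0,0],[[0,0,0],0,0],[[0,0,-0.7],0,0],[[0,0,-1],0,0],[[0,0,-1],0,0]]';python3 go.py .58 -.042 .33 9.3
```

```text
t: 8.72
position: [0.6276, 0.084, 0.3241]
eef_rot: [-0.0, 0.909, 0.417, -0.0]
ft_force: [-0.2, 0.3, 0.0]
width: 0.0851
t 8.72 pos [0.6276 0.084  0.3241] th 49.24 tool z [-0.001  0.    -1.   ] w 0.0851
F [-0.2  0.3  0. ] q [-0.48  0.35  0.38  1.53 -0.13  1.29  0.78]
shift now [-2.53   0.924 -0.117]
turn units 7.99
shift after turn [-1.346  2.333 -0.119]
```

```bash
python3 -m crank '[[[-0.63,0.23,0],0,0],[[-0.63,0.23,0],0,0],[[-0.63,0.23,0],0,0],[[-0.63,0.23,0],0,0],[[-0.8,-0.2,0],0,0],[[-0.8,-0.2,0],0,0],[[0,0,0],0,0]]';python3 go.py .58 -.042 .33 9.3;python3 -c "
from h import *
p,d=camera('scene'); crop(p,'s4',220,110,110,80,7);np.savez('pics/scene4.npz',p=p,d=d)
p,d=camera('top'); crop(p,'t4',165,125,110,80,7);np.savez('pics/top4.npz',p=p,d=d)"
```

```text
t: 9.6
position: [0.5108, -0.0917, 0.3234]
eef_rot: [-0.0, 0.91, 0.414, 0.0]
ft_force: [-0.6, 0.5, 0.3]
width: 0.085
t 9.6 pos [ 0.5108 -0.0917  0.3234] th 48.95 tool z [ 0.     0.001 -1.   ] w 0.085
F [-0.6  0.5  0.3] q [-0.31  0.14  0.46  1.79 -0.07  1.22  1.02]
shift now [ 1.658  0.39  -0.131]
turn units 7.93
shift after turn [ 1.526 -0.758 -0.131]
```

View pics/s4.png

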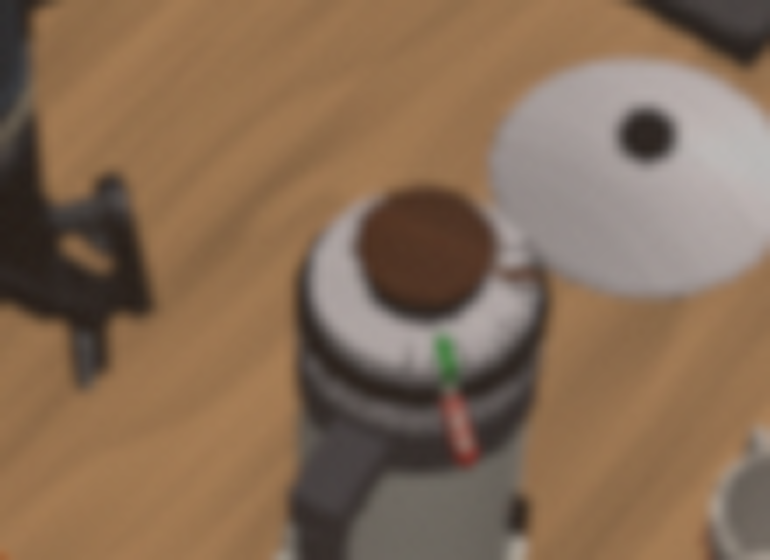

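View pics/t4.png

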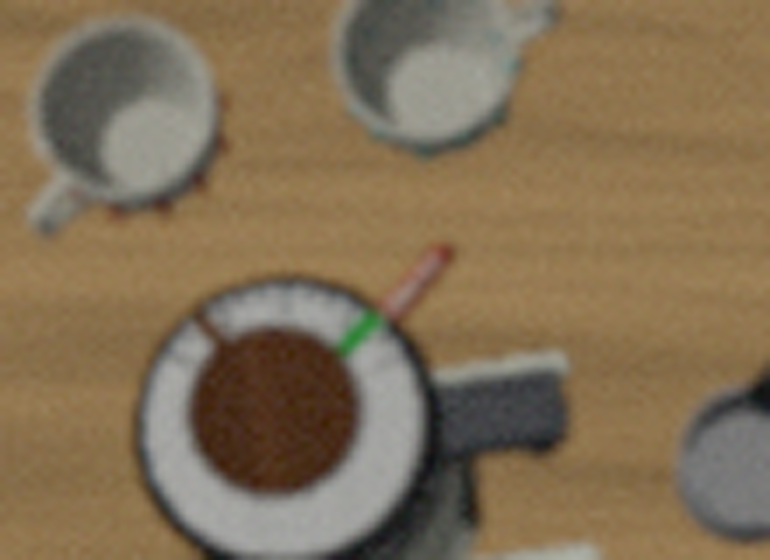

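```bash
cat > lev.py <<'E'
import sys
from h import *
from scipy.optimize import minimize
k=sys.argv[1]
ax=np.array([.5696,.1345])
for n in("top","scene"):
    p=np.load(f"pics/{n}{k}.npz")["p"].astype(int); r,g,b=p[...,0],p[...,1],p[...,2]
    vv,uu=np.mgrid[:384,:512]
    c=pix(n,[*ax,.22])[0]; near=np.hypot(uu-c[0],vv-c[1])<45
    lev=near&(r-(g+b)/2>40)&(abs(g-b)<25); gr=near&(g-(r+b)/2>30)
    for nm,m,z in(("lev",lev,.2105 if n=="top" else .208),("green",gr,.225)):
        P=atz(n,np.c_[uu[m],vv[m]],z)[:,:2]; d=P-ax; rr=np.hypot(*d.T)
        s=(rr>(.058 if nm=="lev" else .03))&(rr<(.095 if nm=="lev" else .052)); P=P[s]
        mu=P.mean(0); vx=np.linalg.svd(P-mu)[2][0]; 
        print(n,nm,len(P),mu.round(4),"angle about axis",np.degrees(np.arctan2(*(mu-ax)[::-1])).round(2),"r",np.hypot(*(mu-ax)).round(4),"bar dir",np.degrees(np.arctan(vx[1]/vx[0])).round(1))
E
python3 lev.py 4
```

```text
top lev 23 [0.6275 0.0909] angle about axis -37.01 r 0.0725 bar dir 79.7
top green 20 [0.6023 0.1081] angle about axis -38.98 r 0.042 bar dir -43.4
scene lev 30 [0.6055 0.1105] angle about axis -33.82 r 0.0432 bar dir -49.4
scene green 10 [0.6021 0.1072] angle about axis -40.05 r 0.0425 bar dir -45.0
```

```bash
sed -i 's/; P=P\[s\]/; s\&=abs(np.degrees(np.arctan2(d[:,1],d[:,0]))+40)<20; P=P[s]/' lev.py; python3 lev.py 4
python3 - <<'E'
from h import *
def un(uv): return (np.array(uv)+.5)/7-.5+[165,125]
A=atz("top",un([(392,312),(443,253)]),.2105)[:,:2];print(A,np.degrees(np.arctan2(*(A[1]-A[0])[::-1])),np.degrees(np.arctan2(*(A-[.5696,.1345]).T[::-1])))
A=atz("top",un([(346,350),(377,316)]),.225)[:,:2];print(A,np.degrees(np.arctan2(*(A[1]-A[0])[::-1])),np.degrees(np.arctan2(*(A-[.5696,.1345]).T[::-1])))
E
```

```text
top lev 22 [0.6265 0.0867] angle about axis -40.06 r 0.0743 bar dir -39.8
top green 20 [0.6023 0.1081] angle about axis -38.98 r 0.042 bar dir -43.4
scene lev 23 [0.6264 0.0862] angle about axis -40.38 r 0.0745 bar dir -40.1
scene green 10 [0.6021 0.1072] angle about axis -40.05 r 0.0425 bar dir -45.0
[[0.61239633 0.09739717]
 [0.63473119 0.07892098]] -39.59875700234166 [-40.92407427 -40.47543596]
[[0.5953498  0.11250012]
 [0.60795812 0.10148067]] -41.1528807888678 [-40.50962297 -40.72244024]
```

```bash
python3 - <<'E'
from h import *
print(atz("top",[(290,152),(276,236),(307,226),(226,131)],.068).round(3))
m=np.array([.5696,.1345]);a=np.radians(99.3);X=np.array([np.cos(a),np.sin(a)]);Y=np.array([-X[1],X[0]])
P=atz("top",[(290,152),(276,236),(307,226),(226,131)],.068)[:,:2]-m
print(np.c_[P@X,P@Y].round(3)); P=np.array([.5805,-.0418])-m; print(P@X,P@Y)
E
```

```text
[[ 0.694 -0.095  0.068]
 [ 0.446 -0.052  0.068]
 [ 0.475 -0.142  0.068]
 [ 0.758  0.097  0.068]]
[[-0.247 -0.086]
 [-0.164  0.153]
 [-0.258  0.138]
 [-0.068 -0.18 ]]
-0.1757441444525468 0.01773402635168832
```

```bash
python3 -m crank '[[[0.55,0.13,0],0,0],[[0.55,0.13,0],0,0],[[0.55,0.13,0],0,0],[[0,0,0],-1,0],[[0,0,0],-1,0],[[0,0,0],-1,0],[[0,0,0],-1,0],[[0,0,0],-1,0]]'; python3 -m crank '[[[0,0,0],-1,0],[[0,0,0],-1,0],[[0,0,0],-1,0],[[0,0,0],-1,0],[[0,0,0],-1,0],[[0,0,0],-0.07,0],[[0,0,0],0,0]]'; python3 go.py .5805 -.042 .03 99.3
```

```text
t: 10.7
position: [0.5826, -0.0378, 0.3223]
eef_rot: [-0.0, 0.796, 0.605, -0.0]
ft_force: [0.7, 0.1, 0.6]
width: 0.0855
t: 11.58
position: [0.5821, -0.0387, 0.3225]
eef_rot: [-0.0, 0.646, 0.764, -0.0]
ft_force: [0.3, 0.2, -0.4]
width: 0.0857
t 11.57 pos [ 0.5821 -0.0387  0.3225] th 99.57 tool z [-0.  0. -1.] w 0.0857
F [ 0.3  0.2 -0.4] q [-0.24  0.25  0.3   1.65 -0.08  1.25  1.81]
shift now [-0.062 -0.041  5.849]
turn units 0.05
shift after turn [-0.062 -0.041  5.849]
```

```bash
python3 - <<'E'
from h import *
from scipy.spatial.transform import Rotation as Ro
s=sense();w,a,b,c=s["eef_rot"];R=Ro.from_quat([a,b,c,w]).as_matrix()
for n in("scene","top"):
    p,d=camera(n); C=cloud(n,d); L=(C-s["position"])@R
    m=(d>0)&(abs(L[...,0])<.1)&(abs(L[...,1])<.07)&(L[...,2]>-.17)&(L[...,2]<.02)&(C[...,2]>.27)
    print(n,m.sum())
    for z in np.arange(-.16,.01,.01):
        q=L[m&(L[...,2]>=z)&(L[...,2]<z+.01)]
        if len(q): print(round(-z,2),len(q),"x",q[:,0].min().round(3),q[:,0].max().round(3),"y",q[:,1].min().round(3),q[:,1].max().round(3))
    if n=="scene":
        uv=pix(n,s["position"])[0].astype(int);print(uv); crop(p,"s5",max(uv[0]-70,0),max(uv[1]-80,0),140,110,5)
E
```

```text
scene 808
0.16 76 x -0.038 0.016 y -0.026 0.038
0.15 76 x -0.038 0.018 y -0.027 0.039
0.14 68 x -0.038 0.007 y -0.029 0.038
0.13 23 x -0.06 0.063 y -0.01 0.035
0.12 113 x -0.07 0.069 y -0.011 0.02
0.11 68 x -0.071 0.069 y -0.009 0.021
0.1 57 x -0.072 0.071 y -0.011 0.02
0.09 49 x -0.073 0.07 y -0.017 0.018
0.08 58 x -0.074 0.071 y -0.011 0.018
0.07 53 x -0.074 0.072 y -0.012 0.014
0.06 11 x -0.071 0.054 y -0.007 0.013
0.05 13 x -0.056 0.046 y 0.003 0.012
0.04 22 x -0.056 0.046 y -0.003 0.012
0.03 27 x -0.057 0.046 y -0.006 0.012
0.02 16 x -0.05 0.046 y -0.009 0.011
[247 169]
top 200
0.12 102 x 0.046 0.069 y -0.013 0.014
0.11 24 x 0.052 0.07 y -0.012 0.012
0.1 15 x 0.057 0.072 y -0.012 0.01
0.09 9 x 0.062 0.073 y -0.011 0.012
0.08 11 x 0.062 0.074 y -0.012 0.011
0.07 33 x 0.049 0.075 y -0.013 0.007
0.06 6 x 0.051 0.059 y -0.013 -0.006
```

View pics/s5.png

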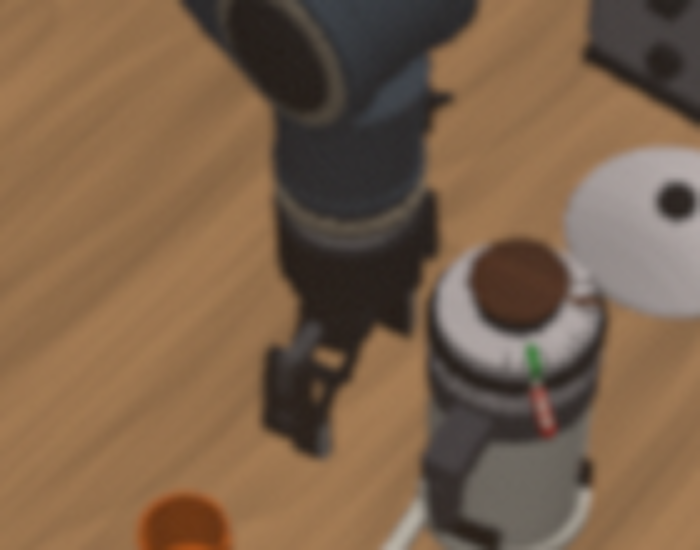

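```bash
python3 - <<'E'
import numpy as np
def rect(x0,x1,y0,y1,n=25):
    a=np.linspace(x0,x1,n);b=np.linspace(y0,y1,n);return np.array([(i,j) for i in a for j in b])
fing=rect(.0425,.057,-.011,.011);kn=rect(.04,.075,-.018,.018);body=rect(-.043,.043,-.043,.043)
kb=np.r_[kn,body]
# frame: cup centre origin; +X toward grinder. tool comes from -X.
best=[]
for mir in(1,-1):
  for be in range(-100,101,5):   # tool x angle relative to +X
    b=np.radians(be);R=np.array([[np.cos(b),-np.sin(b)],[np.sin(b),np.cos(b)]])
    F=fing@R.T;K=kb@R.T
    for off in np.arange(-.09,.0901,.003): # lateral TCP
        Fy=F[:,1]+off
        m=abs(Fy)<.0305
        if not m.any(): continue
        gap=(-np.sqrt(.031**2-Fy[m]**2)-F[m,0]); i=gap.argmin(); X=gap[i]; cy=Fy[m][i]
        P=K+[X,off]
        ds=np.hypot(*P.T)-.014
        dx=np.maximum(-.014-P[:,0],0);dy=np.maximum(abs(P[:,1])-.014,0);dc=np.hypot(dx,dy)
        dc[(dx==0)&(dy==0)]=-.01
        c=min(ds.min(),dc.min())
        if abs(cy)<.006: best.append((c,be,off,X,cy))
  break
best.sort(reverse=True)
for b in best[:25]: print(np.round(b,4))
E
```

```text
[ 6.40e-03  8.00e+01 -6.00e-02 -5.12e-02 -5.80e-03]
[ 6.40e-03 -8.00e+01  6.00e-02 -5.12e-02  5.80e-03]
[ 6.00e-03  9.00e+01 -6.30e-02 -4.14e-02 -6.00e-03]
[ 5.90e-03 -8.00e+01  5.70e-02 -5.16e-02  2.80e-03]
[ 5.90e-03  8.00e+01 -5.70e-02 -5.16e-02 -2.80e-03]
[ 5.70e-03 -8.50e+01  6.00e-02 -4.66e-02  4.20e-03]
[ 5.70e-03  8.50e+01 -6.00e-02 -4.66e-02 -4.20e-03]
[ 5.50e-03  7.50e+01 -5.40e-02 -5.63e-02 -1.80e-03]
[ 5.50e-03 -7.50e+01  5.40e-02 -5.63e-02  1.80e-03]
[ 5.2e-03  7.5e+01 -5.7e-02 -5.6e-02 -4.8e-03]
[ 5.2e-03 -7.5e+01  5.7e-02 -5.6e-02  4.8e-03]
[ 4.80e-03  7.00e+01 -4.80e-02 -6.08e-02  1.80e-03]
[ 4.80e-03 -7.00e+01  4.80e-02 -6.08e-02 -1.80e-03]
[ 4.20e-03  7.00e+01 -5.10e-02 -6.08e-02 -1.20e-03]
[ 4.20e-03 -7.00e+01  5.10e-02 -6.08e-02  1.20e-03]
[ 4.20e-03 -6.50e+01  4.20e-02 -6.47e-02 -5.00e-03]
[ 4.20e-03  6.50e+01 -4.20e-02 -6.47e-02  5.00e-03]
[ 4.00e-03  7.00e+01 -5.40e-02 -6.05e-02 -4.20e-03]
[ 4.00e-03 -7.00e+01  5.40e-02 -6.05e-02  4.20e-03]
[ 3.80e-03 -7.50e+01  5.10e-02 -5.64e-02 -1.20e-03]
[ 3.80e-03  7.50e+01 -5.10e-02 -5.64e-02  1.20e-03]
[ 3.3e-03  6.5e+01 -4.5e-02 -6.5e-02  2.0e-03]
[ 3.3e-03 -6.5e+01  4.5e-02 -6.5e-02 -2.0e-03]
[ 3.30e-03 -8.00e+01  5.40e-02 -5.17e-02 -2.00e-04]
[ 3.30e-03  8.00e+01 -5.40e-02 -5.17e-02  2.00e-04]
```

```bash
cat > gg.py <<'E'
# grinder-frame target -> world, then go
import sys,subprocess,numpy as np
a=np.radians(99.3);X=np.array([np.cos(a),np.sin(a)]);Y=np.array([-X[1],X[0]]);m=np.array([.5696,.1345])
if __name__=="__main__":
    from plant import sense
    x,y,z,th=map(float,sys.argv[1:5]);P=m+x*X+y*Y
    d=sense()["position"][:2]-m;print("now gframe",(d@X).round(4),(d@Y).round(4),"target world",P.round(4))
    subprocess.run(["python3","go.py",str(P[0]),str(P[1]),str(z),str(th)])
E
python3 gg.py -.183 .0177 .03 99.3
```

```text
t 11.68 pos [ 0.5819 -0.039   0.3226] th 99.56 tool z [-0.  0. -1.] w 0.0854
F [ 0.3 -0.8  0.1] q [-0.24  0.25  0.3   1.65 -0.08  1.25  1.81]
shift now [-0.196 -0.036  5.852]
turn units 0.05
shift after turn [-0.196 -0.036  5.852]
now gframe -0.1732 0.0159 target world [ 0.5817 -0.049 ]
```

```bash
python3 -m crank '[[[-0.2,-0.04,0],0.05,0],[[0,0,0.75],0,0],[[0,0,0.75],0,0],[[0,0,0.75],0,0],[[0,0,0.75],0,0],[[0,0,0.75],0,0],[[0,0,0.5],0,0],[[0,0,0],0,0]]'; python3 gg.py -.183 .0177 .03 99.3
```

```text
t: 12.68
position: [0.58, -0.0502, 0.1085]
eef_rot: [-0.001, 0.648, 0.762, -0.002]
ft_force: [0.4, 0.4, 0.1]
width: 0.0853
t 12.68 pos [ 0.58   -0.0502  0.1085] th 99.27 tool z [-0.004 -0.    -1.   ] w 0.0853
F [0.4 0.4 0.1] q [-0.19  0.46  0.26  1.89 -0.16  0.82  1.89]
shift now [0.019 0.045 1.571]
turn units -0.01
shift after turn [0.019 0.045 1.571]
now gframe -0.184 0.0196 target world [ 0.5817 -0.049 ]
```

```bash
python3 -c "
from h import *
p,d=camera('scene'); crop(p,'s6',190,130,140,100,5)
p,d=camera('top'); crop(p,'t6',190,130,140,100,5)"
```

```text
(no output)
```

View pics/s6.png

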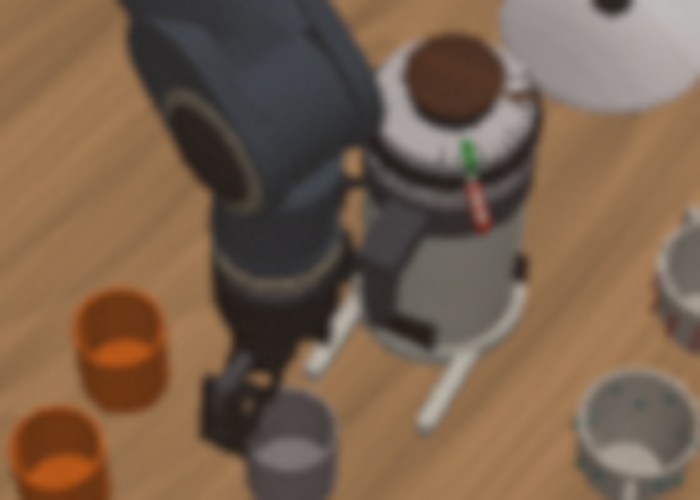

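View pics/t6.png

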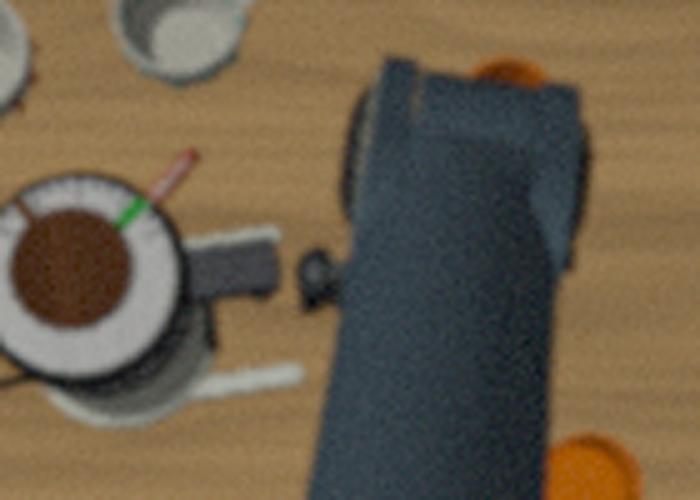

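```bash
python3 -c "
from h import *
from gg import X,Y,m
P=np.array([.58,-.0502])
for k in(-.05,.05):
  for z in (.12,.045):
    print(k,z,((pix('scene',[*(P+k*X),z])-[190,130]+.5)*5).round())
c=m-.1757*X+.0177*Y
for k in(-.031,0,.031): print('cup',k,((pix('scene',[*(c+k*X),.068])-[190,130]+.5)*5).round(),((pix('scene',[*(c+k*Y),.068])-[190,130]+.5)*5).round())
"
```

```text
-0.05 0.12 [[239. 458.]]
-0.05 0.045 [[243. 514.]]
0.05 0.12 [[319. 336.]]
0.05 0.045 [[320. 396.]]
cup -0.031 [[266. 466.]] [[332. 449.]]
cup 0 [[290. 428.]] [[290. 428.]]
cup 0.031 [[314. 392.]] [[248. 408.]]
```

Geometry agrees with the picture (rear finger at ~(239,450), cup rim centre ~(290,430)). Descend and grip lightly.

```bash
python3 -m crank '[[[0.02,0.04,0.4],0,0],[[0,0,0.4],0,0],[[0,0,0.4],0,0],[[0,0,0.35],0,0],[[0,0,0],0,0],[[0,0,0],0,0]]'; python3 gg.py -.183 .0177 .03 99.3;  python3 -m crank '[[[0,0,0],0,0.15],[[0,0,0],0,0.25],[[0,0,0],0,0.35],[[0,0,0],0,0.4],[[0,0,0],0,0.4],[[0,0,0],0,0.4]]' 20;python3 gg.py -.183 0 .03 99.3
```

```text
t: 13.52
position: [0.584, -0.0484, 0.0337]
eef_rot: [0.001, 0.647, 0.762, 0.001]
ft_force: [0.5, -0.2, 0.5]
width: 0.0855
t 13.53 pos [ 0.584  -0.0484  0.0337] th 99.32 tool z [ 0.002  0.    -1.   ] w 0.0855
F [ 0.5 -0.2  0.5] q [-0.16  0.57  0.23  1.92 -0.2   0.67  1.92]
shift now [-0.004 -0.048  0.073]
turn units 0.0
shift after turn [-0.004 -0.048  0.073]
now gframe -0.1828 0.0153 target world [ 0.5817 -0.049 ]
t: 14.28
position: [0.5838, -0.0476, 0.0336]
eef_rot: [0.0, 0.647, 0.762, 0.001]
ft_force: [-0.8, 2.4, 5.8]
width: 0.0615
t 14.28 pos [ 0.5838 -0.0476  0.0336] th 99.36 tool z [ 0.001  0.001 -1.   ] w 0.0615
F [-0.8  2.4  5.8] q [-0.16  0.57  0.23  1.92 -0.2   0.67  1.92]
shift now [-0.02   0.308  0.073]
turn units 0.01
shift after turn [-0.019  0.308  0.073]
now gframe -0.182 0.0154 target world [ 0.5992 -0.0461]
```

```bash
python3 -m crank '[[[0,0.09,0],0,0.4],[[0,0.09,0],0,0.4],[[0,0.09,0],0,0.4],[[0,0.08,0],0,0.4],[[0,0,0],0,0.4],[[0,0,0],0,0.2],[[0,0,0],0,0],[[0,0,0],0,0]]';python3 gg.py -.183 0 .03 99.3;  python3 -c "
from h import *
p,d=camera('scene'); crop(p,'s7',190,130,140,100,5);np.savez('pics/scene7.npz',p=p,d=d)"
```

```text
t: 15.28
position: [0.6004, -0.0456, 0.0325]
eef_rot: [-0.0, 0.647, 0.762, -0.0]
ft_force: [0.1, -0.3, 0.0]
width: 0.085
t 15.28 pos [ 0.6004 -0.0456  0.0325] th 99.31 tool z [-0. -0. -1.] w 0.085
F [ 0.1 -0.3  0. ] q [-0.16  0.59  0.23  1.88 -0.2   0.69  1.92]
shift now [-0.005 -0.026  0.05 ]
turn units 0.0
shift after turn [-0.005 -0.026  0.05 ]
now gframe -0.1827 -0.0013 target world [ 0.5992 -0.0461]
```

View pics/s7.png

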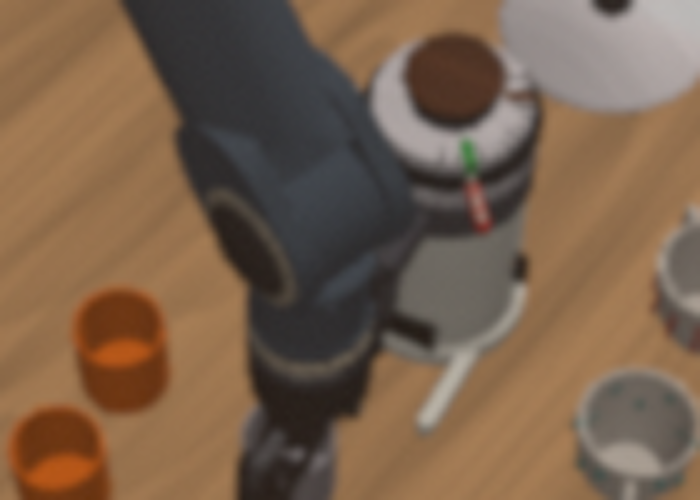

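```bash
python3 -m crank '[[[0,0,-0.8],0,0],[[0,0,-0.8],0,0],[[0,0,0],0,0],[[-0.65,-0.03,0],0,0],[[-0.65,0,0],0,0],[[-0.65,0,0],0,0],[[0,0,0],0,0]]';python3 gg.py -.28 0 .02 99.3;  python3 -c "
from h import *
p,d=camera('scene'); crop(p,'s8',190,130,140,100,5);np.savez('pics/scene8.npz',p=p,d=d)
p,d=camera('top'); crop(p,'t8',190,130,140,100,5);np.savez('pics/top8.npz',p=p,d=d)"
```

```text
t: 16.2
position: [0.6139, -0.1457, 0.1117]
eef_rot: [0.0, 0.649, 0.761, -0.001]
ft_force: [-0.9, -0.2, -0.7]
width: 0.0856
t 16.2 pos [ 0.6139 -0.1457  0.1117] th 99.02 tool z [-0.002 -0.002 -1.   ] w 0.0856
F [-0.9 -0.2 -0.7] q [-0.03  0.53  0.28  1.77 -0.18  0.87  2.05]
shift now [0.077 0.034 1.834]
turn units -0.06
shift after turn [0.077 0.034 1.834]
now gframe -0.2837 0.0016 target world [ 0.6148 -0.1418]
```

View pics/s8.png

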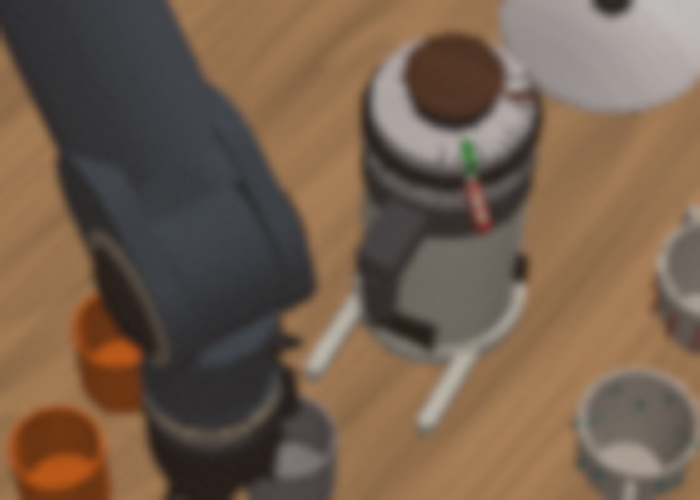

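View pics/t8.png

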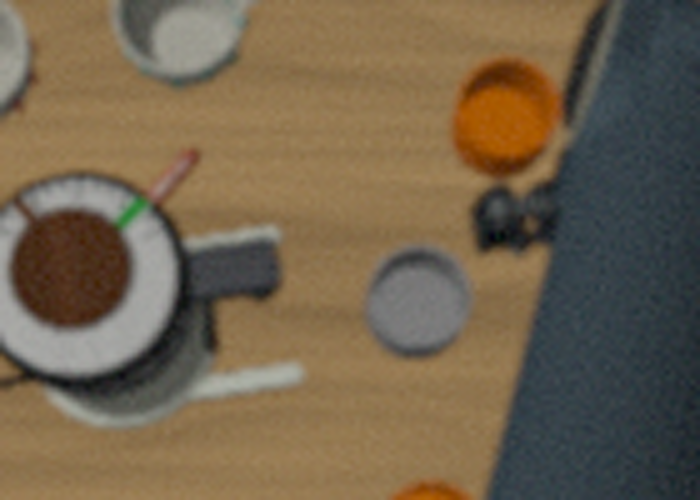

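```bash
cat > cup.py <<'E'
import sys
from h import *
from gg import X,Y,m
from scipy.optimize import least_squares
def cup(n,d,p):
    C=cloud(n,d);r,g,b=[p[...,i].astype(int) for i in range(3)]
    L=(C[...,:2]-m)
    x,y=L@X,L@Y
    k=(d>0)&(C[...,2]>.02)&(C[...,2]<.075)&(x>-.24)&(x<-.06)&(abs(y)<.05)&(r-b<40)&(C[...,2]<.085)
    P=C[k]; 
    rim=k&(C[...,2]>.05); 
    q=np.c_[x[rim],y[rim]]
    return q
for n in("top","scene"):
    f=np.load(f"pics/{n}{sys.argv[1]}.npz");q=cup(n,f["d"],f["p"])
    if len(q)<10: print(n,len(q));continue
    f=lambda v:np.clip(np.hypot(q[:,0]-v[0],q[:,1]-v[1])-.03,-.02,.02)
    s=least_squares(f,[np.median(q[:,0]),np.median(q[:,1])],loss="soft_l1",f_scale=.003)
    print(n,len(q),s.x.round(4),q.min(0).round(3),q.max(0).round(3))
E
python3 cup.py 0; python3 cup.py 8
python3 -c "
from h import *
from gg import *
for uv in((537/5+165,380/5+115),(418/5+190,300/5+130)):
    P=atz('top',[uv],.068)[0,:2]-m;print(P@X,P@Y)"
```

```text
top 91 [-0.1758  0.0179] [-0.205 -0.012] [-0.145  0.048]
scene 133 [-0.177   0.0168] [-0.208 -0.014] [-0.145  0.047]
top 96 [-0.1803  0.0157] [-0.212 -0.015] [-0.151  0.046]
scene 72 [-0.1818  0.0159] [-0.212 -0.015] [-0.062  0.022]
-0.17565824896965107 0.02163232620757049
-0.1796157510076833 0.019267111135063887
```

```bash
python3 gg.py -.183 .0155 .03 99.3 | tail -4; python3 -m crank '[[[0.66,-0.1,0],0,0],[[0.67,-0.1,0],0,0],[[0.67,-0.08,0],-0.06,0],[[0,0,0],0,0],[[0,0,0],0,0]]'; python3 gg.py -.183 .0155 .03 99.3
```

```text
shift now [ 1.929 -0.295  1.636]
turn units -0.0
shift after turn [ 1.929 -0.295  1.636]
now gframe -0.2796 0.0006 target world [ 0.5839 -0.0486]
t: 16.92
position: [0.5844, -0.044, 0.1125]
eef_rot: [-0.001, 0.645, 0.765, 0.0]
ft_force: [-0.5, -0.5, 0.5]
width: 0.0856
t 16.93 pos [ 0.5844 -0.044   0.1125] th 99.73 tool z [-0.001  0.001 -1.   ] w 0.0856
F [-0.5 -0.5  0.5] q [-0.2   0.46  0.26  1.88 -0.16  0.82  1.89]
shift now [-0.09  -0.025  1.65 ]
turn units 0.09
shift after turn [-0.09  -0.025  1.65 ]
now gframe -0.1786 0.0142 target world [ 0.5839 -0.0486]
```

```bash
python3 -m crank '[[[-0.09,-0.02,0],0.06,0],[[0,0,0.4],0,0],[[0,0,0.4],0,0],[[0,0,0.4],0,0],[[0,0,0.45],0,0],[[0,0,0],0,0],[[0,0,0],0,0.3],[[0,0,0],0,0.4]]'; python3 -m crank '[[[0,0,0],0,0.7],[[0,0,0],0,1],[[0,0,0],0,1],[[0,0,0],0,1]]' 25; python3 gg.py -.183 0 .03 99.3
```

```text
t: 17.92
position: [0.5855, -0.0501, 0.0314]
eef_rot: [0.001, 0.647, 0.762, 0.001]
ft_force: [0.1, -0.5, -0.6]
width: 0.0608
t: 18.42
position: [0.5855, -0.0501, 0.0314]
eef_rot: [0.001, 0.647, 0.762, 0.001]
ft_force: [-0.6, -0.3, 7.3]
width: 0.061
t 18.43 pos [ 0.5855 -0.0501  0.0314] th 99.32 tool z [ 0.002  0.    -1.   ] w 0.061
F [-0.6 -0.3  7.3] q [-0.16  0.58  0.23  1.92 -0.2   0.66  1.93]
shift now [0.036 0.283 0.029]
turn units 0.0
shift after turn [0.036 0.283 0.029]
now gframe -0.1848 0.0142 target world [ 0.5992 -0.0461]
```

```bash
python3 -m crank '[[[0,0.08,0],0,1],[[0,0.08,0],0,1],[[0,0.08,0],0,1],[[0,0.076,0],0,1],[[0,0,0],0,1]]'; python3 gg.py -.183 0 .03 99.3|tail -1; python3 -m crank '[[[0,0,0],0,0.4],[[0,0,0],0,0.2],[[0,0,0],0,0],[[0,0,0],0,0],[[0,0,-0.8],0,0],[[0,0,-0.8],0,0],[[0,0,0],0,0]]';python3 gg.py -.28 0 .11 99.3
```

```text
t: 19.05
position: [0.5977, -0.0477, 0.0318]
eef_rot: [-0.002, 0.647, 0.762, -0.001]
ft_force: [-8.9, 1.2, 17.4]
width: 0.0604
now gframe -0.1844 0.0018 target world [ 0.5992 -0.0461]
t: 19.92
position: [0.6026, -0.0477, 0.1134]
eef_rot: [0.003, 0.647, 0.762, 0.002]
ft_force: [0.2, -0.6, -0.2]
width: 0.0855
t 19.93 pos [ 0.6026 -0.0477  0.1134] th 99.32 tool z [ 0.007  0.    -1.   ] w 0.0855
F [ 0.2 -0.6 -0.2] q [-0.19  0.48  0.27  1.84 -0.17  0.83  1.89]
shift now [-1.896 -0.064  0.07 ]
turn units 0.0
shift after turn [-1.896 -0.063  0.07 ]
now gframe -0.1852 -0.0031 target world [ 0.6148 -0.1418]
```

```bash
python3 -m crank '[[[-0.65,-0.02,0],0,0],[[-0.65,-0.02,0],0,0],[[-0.65,0,0],0,0],[[0,0,0],0,0]]';python3 gg.py -.28 0 .02 99.3;  python3 -c "
from h import *
p,d=camera('scene'); np.savez('pics/scene9.npz',p=p,d=d)
p,d=camera('top'); crop(p,'t9',190,130,140,100,5);np.savez('pics/top9.npz',p=p,d=d)"; python3 cup.py 9
```

```text
t: 20.42
position: [0.6131, -0.1478, 0.1092]
eef_rot: [-0.0, 0.649, 0.761, -0.001]
ft_force: [-0.8, -0.2, -0.3]
width: 0.0854
t 20.43 pos [ 0.6131 -0.1478  0.1092] th 99.02 tool z [-0.002 -0.002 -1.   ] w 0.0854
F [-0.8 -0.2 -0.3] q [-0.03  0.53  0.28  1.77 -0.18  0.87  2.05]
shift now [0.115 0.056 1.783]
turn units -0.06
shift after turn [0.115 0.057 1.783]
now gframe -0.2856 0.0027 target world [ 0.6148 -0.1418]
top 93 [-0.1834  0.0121] [-0.213 -0.019] [-0.154  0.042]
scene 82 [-0.1851  0.0125] [-0.215 -0.019] [-0.06   0.022]
```

View pics/t9.png

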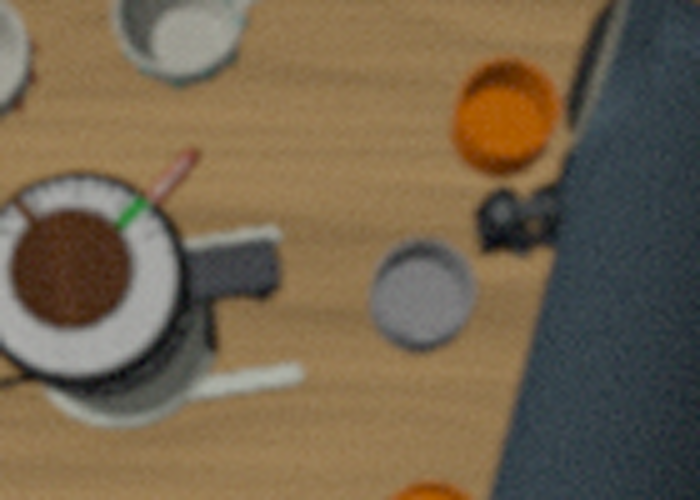

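```bash
python3 gg.py -.234 .068 .02 99.3|grep after;  python3 -m crank '[[[0.51,-0.65,0],-0.06,0],[[0.51,-0.65,0],0,0],[[0,0,0],0,0],[[0,0,0.6],0,0],[[0,0,0.6],0,0],[[0,0,0.55],0,0],[[0,0,0],0,0]]'; python3 gg.py -.234 .042 .02 99.3
```

```text
shift after turn [ 0.947 -1.322  1.786]
t: 21.4
position: [0.5405, -0.1033, 0.0209]
eef_rot: [-0.002, 0.645, 0.764, -0.001]
ft_force: [0.6, -0.4, 0.3]
width: 0.0853
t 21.4 pos [ 0.5405 -0.1033  0.0209] th 99.71 tool z [-0.004  0.001 -1.   ] w 0.0853
F [ 0.6 -0.4  0.3] q [-0.06  0.55  0.23  2.01 -0.21  0.61  2.05]
shift now [-0.084  0.503  0.015]
turn units 0.08
shift after turn [-0.08   0.503  0.015]
now gframe -0.23 0.0672 target world [ 0.566  -0.1032]
```

```bash
python3 -m crank '[[[-0.08,0.15,0],0.06,0],[[0,0.1,0],0,0],[[0,0.08,0],0,0],[[0,0.08,0],0,0],[[0,0.08,0],0,0],[[0,0,0],0,0]]'; python3 gg.py -.234 .042 .02 99.3; python3 -c "
from h import *
p,d=camera('scene'); np.savez('pics/scene10.npz',p=p,d=d);crop(p,'s10',190,130,140,100,5)
p,d=camera('top'); crop(p,'t10',190,130,140,100,5);np.savez('pics/top10.npz',p=p,d=d)"; python3 cup.py 10
```

```text
t: 22.15
position: [0.567, -0.1041, 0.0228]
eef_rot: [0.0, 0.647, 0.762, 0.0]
ft_force: [-0.1, 0.8, 0.4]
width: 0.0857
t 22.15 pos [ 0.567  -0.1041  0.0228] th 99.33 tool z [ 0.001  0.    -1.   ] w 0.0857
F [-0.1  0.8  0.4] q [-0.07  0.58  0.23  1.95 -0.22  0.64  2.04]
shift now [ 0.022 -0.017  0.057]
turn units 0.01
shift after turn [ 0.022 -0.017  0.057]
now gframe -0.2351 0.0412 target world [ 0.566  -0.1032]
top 62 [-1.828e-01 -1.000e-04] [-0.208 -0.031] [-0.152  0.047]
scene 139 [-0.1836 -0.0016] [-0.215 -0.032] [-0.06   0.034]
```

View pics/t10.png

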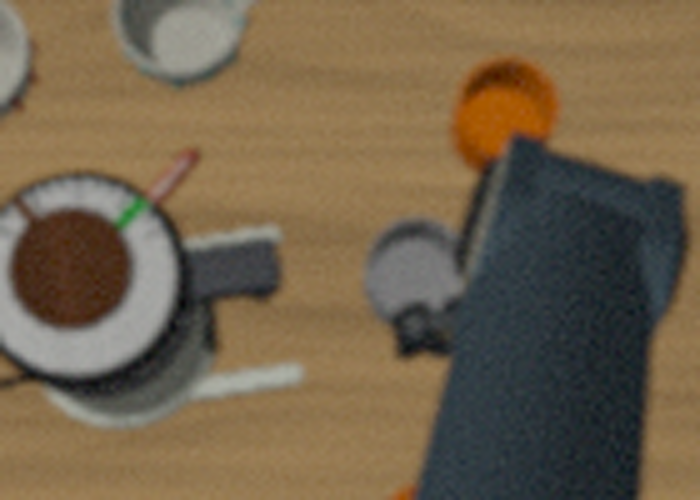

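```bash
python3 -c "
from h import *
from gg import *
for q in((-.106,0,.014),(-.106,.041,.014),(-.106,-.041,.014),(-.183,0,.068),(-.183,0,0)):
    P=[*(m+q[0]*X+q[1]*Y),q[2]]
    print(q,((pix('top',P)-[190,130]+.5)*5).round(),((pix('scene',P)-[190,130]+.5)*5).round())
"; python3 -m crank '[[[0,-0.4,0],0,0],[[0,0,-0.9],0,0],[[0,0,-0.9],0,0],[[0,0,0],0,0]]'; python3 gg.py -.285 0 .02 99.3
```

```text
(-0.106, 0, 0.014) [[293. 303.]] [[366. 399.]]
(-0.106, 0.041, 0.014) [[303. 369.]] [[312. 374.]]
(-0.106, -0.041, 0.014) [[283. 238.]] [[420. 426.]]
(-0.183, 0, 0.068) [[421. 270.]] [[309. 449.]]
(-0.183, 0, 0) [[416. 287.]] [[309. 498.]]
t: 22.75
position: [0.5493, -0.1081, 0.1164]
eef_rot: [0.003, 0.647, 0.762, 0.002]
ft_force: [-0.4, 1.1, -0.6]
width: 0.0855
t 22.75 pos [ 0.5493 -0.1081  0.1164] th 99.3 tool z [ 0.008 -0.    -1.   ] w 0.0855
F [-0.4  1.1 -0.6] q [-0.1   0.42  0.28  1.94 -0.16  0.8   2.  ]
shift now [-0.973  1.17   1.938]
turn units 0.0
shift after turn [-0.973  1.17   1.938]
now gframe -0.2362 0.0593 target world [ 0.6157 -0.1468]
```

```bash
python3 -m crank '[[[-0.49,0.58,0],0,0],[[-0.49,0.58,0],0,0],[[0,0,0],0,0],[[0,0,0.6],0,0],[[0,0,0.6],0,0],[[0,0,0.6],0,0],[[0,0,0.1],0,0],[[0,0,0],0,0]]'; python3 gg.py -.285 0 .02 99.3
```

```text
t: 23.75
position: [0.6114, -0.1463, 0.0177]
eef_rot: [-0.0, 0.647, 0.762, -0.0]
ft_force: [-0.5, -0.4, 0.0]
width: 0.0857
t 23.75 pos [ 0.6114 -0.1463  0.0177] th 99.33 tool z [-0.001  0.    -1.   ] w 0.0857
F [-0.5 -0.4  0. ] q [-0.01  0.65  0.24  1.82 -0.23  0.7   2.1 ]
shift now [-0.024  0.083 -0.046]
turn units 0.01
shift after turn [-0.024  0.083 -0.046]
now gframe -0.2838 0.0042 target world [ 0.6157 -0.1468]
```

```bash
python3 -m crank '[[[0,0.08,0],0,0],[[0.12,0,0],0,0],[[0.15,0,0],0,0],[[0.15,0,0],0,0],[[0.15,0,0],0,0],[[0.15,0,0],0,0],[[0.15,0,0],0,0],[[0,0,0],0,0]]'; python3 gg.py -.196 0 .02 99.3; python3 -c "
from h import *
p,d=camera('scene'); np.savez('pics/scene11.npz',p=p,d=d);crop(p,'s11',190,130,140,100,5)
p,d=camera('top'); crop(p,'t11',190,130,140,100,5);np.savez('pics/top11.npz',p=p,d=d)"; python3 cup.py 11
```

```text
t: 24.75
position: [0.6084, -0.1016, 0.0175]
eef_rot: [-0.001, 0.647, 0.763, 0.0]
ft_force: [-0.3, -1.1, 0.1]
width: 0.0853
t 24.75 pos [ 0.6084 -0.1016  0.0175] th 99.4 tool z [-0.001  0.001 -1.   ] w 0.0853
F [-0.3 -1.1  0.1] q [-0.08  0.63  0.24  1.85 -0.23  0.68  2.03]
shift now [ 0.865 -0.002 -0.048]
turn units 0.02
shift after turn [ 0.865 -0.003 -0.048]
now gframe -0.2393 -0.0002 target world [ 0.6013 -0.0589]
top 81 [-0.1519 -0.0012] [-0.196 -0.031] [-0.121  0.029]
scene 77 [-0.153  -0.0007] [-0.181 -0.033] [-0.06   0.017]
```

View pics/t11.png

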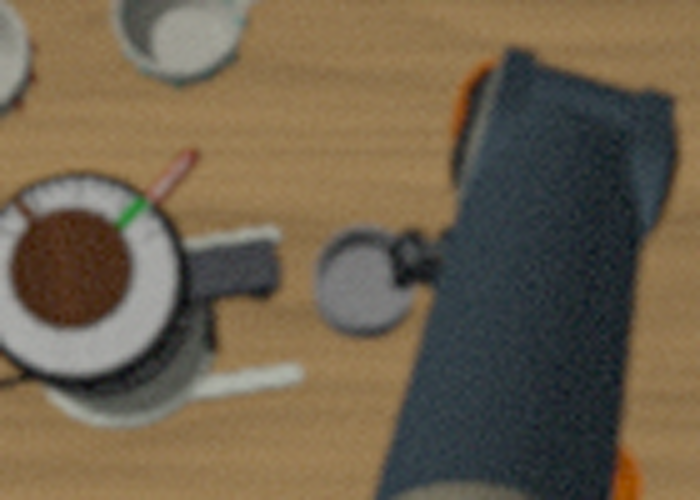

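View pics/s11.png

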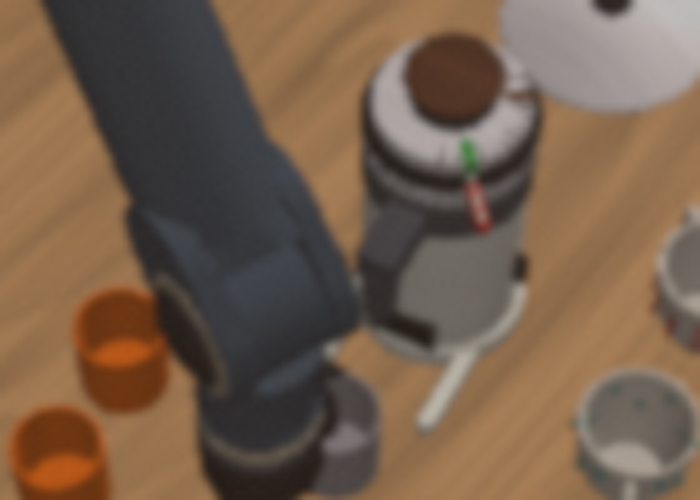

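```bash
python3 -m crank '[[[0.15,0,0],0,0],[[0.15,0,0],0,0],[[0.15,0,0],0,0],[[0.15,0,0],0,0],[[0.15,0,0],0,0],[[0,0,0],0,0]]'; python3 gg.py -.178 0 .02 99.3; python3 -c "
from h import *
from gg import *
p,d=camera('scene'); np.savez('pics/scene12.npz',p=p,d=d);crop(p,'s12',190,130,140,100,5)
C=cloud('scene',d)
p,d=camera('top'); crop(p,'t12',190,130,140,100,5);np.savez('pics/top12.npz',p=p,d=d)
C2=cloud('top',d)
for C in(C,C2):
  L=C[...,:2]-m;x=L@X;y=L@Y;z=C[...,2]
  for lo in np.arange(.08,.42,.03):
    k=(z>lo)&(z<lo+.03)&(x<-.085)&(x>-.3)&(abs(y)<.12)&(np.hypot(x,y)>.092)
    k&=~((abs(y)<.017)&(x>-.106)&(z<.18))
    if k.sum()>3: i=np.hypot(x[k],y[k]).argmin();print(lo.round(2),k.sum(),'max x',x[k].max().round(3),'nearest axis r',np.hypot(x[k],y[k]).min().round(3))
  print()
"; python3 cup.py 12
```

```text
t: 25.6
position: [0.6023, -0.0646, 0.0176]
eef_rot: [-0.001, 0.647, 0.763, 0.0]
ft_force: [0.9, -0.1, -0.3]
width: 0.0855
t 25.6 pos [ 0.6023 -0.0646  0.0176] th 99.41 tool z [-0.001  0.001 -1.   ] w 0.0855
F [ 0.9 -0.1 -0.3] q [-0.14  0.62  0.25  1.88 -0.23  0.67  1.98]
shift now [ 0.475 -0.001 -0.048]
turn units 0.02
shift after turn [ 0.474 -0.002 -0.048]
now gframe -0.2017 -0.0001 target world [ 0.5984 -0.0412]
0.08 98 max x -0.127 nearest axis r 0.128
0.11 132 max x -0.134 nearest axis r 0.135
0.14 97 max x -0.192 nearest axis r 0.195
0.17 153 max x -0.187 nearest axis r 0.19
0.2 121 max x -0.19 nearest axis r 0.193
0.23 148 max x -0.176 nearest axis r 0.18
0.26 125 max x -0.184 nearest axis r 0.187
0.29 76 max x -0.181 nearest axis r 0.188
0.32 400 max x -0.175 nearest axis r 0.18
0.35 547 max x -0.169 nearest axis r 0.17
0.38 542 max x -0.151 nearest axis r 0.152
0.41 442 max x -0.144 nearest axis r 0.15

0.08 24 max x -0.128 nearest axis r 0.128
0.11 67 max x -0.131 nearest axis r 0.131
0.32 175 max x -0.148 nearest axis r 0.148
0.35 334 max x -0.155 nearest axis r 0.155
0.38 440 max x -0.143 nearest axis r 0.148
0.41 309 max x -0.136 nearest axis r 0.145

top 63 [-0.1138 -0.0014] [-0.141 -0.031] [-0.085  0.029]
scene 80 [-0.1155 -0.0014] [-0.143 -0.034] [-0.084  0.016]
```

View pics/t12.png

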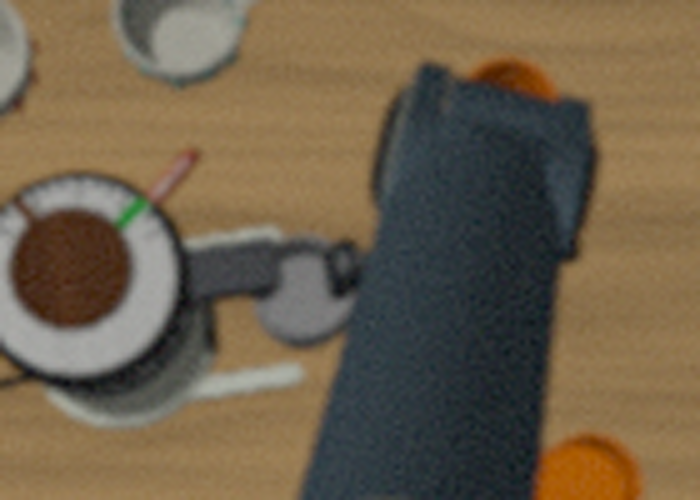

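View pics/s12.png

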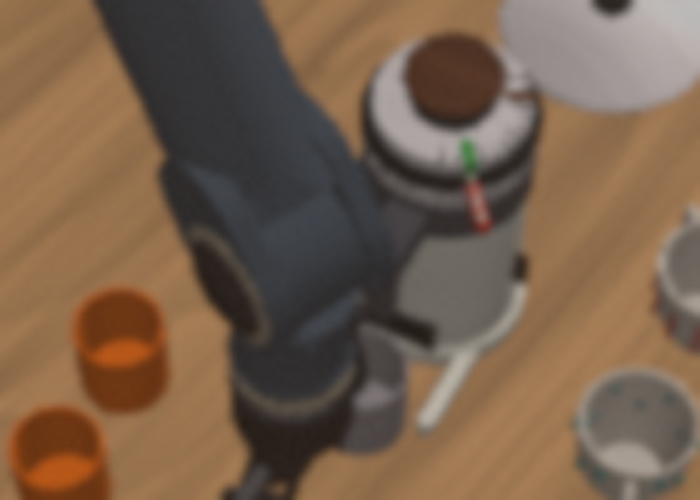

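```bash
python3 -m crank '[[[0.15,0,0],0,0],[[0.14,0,0],0,0],[[0,0,0],0,0]]'; python3 gg.py -.178 0 .02 99.3; python3 -m crank '[[[-0.5,0,0],0,0],[[-0.6,0,-0.3],0,0],[[0,0,-0.9],0,0],[[0,0,-0.9],0,0],[[0,0,0],1,0],[[0,0,0],1,0],[[0,0,0],1,0],[[0,0,0],1,0]]';python3 -m crank '[[[0,0,0],1,0],[[0,0,0],1,0],[[0,0,0],1,0],[[0,0,0],1,0],[[0,0,0],1,0],[[0,0,0],1,0],[[0,0,0],1,0],[[0,0,0],1,0]]';python3 -m crank '[[[0,0,0],1,0],[[0,0,0],1,0],[[0,0,0],1,0],[[0,0,0],1,0],[[0,0,0],0,0]]'; python3 gg.py -.165 .057 .12 19.3;python3 -c "
from h import *
p,d=camera('scene'); np.savez('pics/scene13.npz',p=p,d=d);crop(p,'s13',190,130,140,100,5)
p,d=camera('top'); crop(p,'t13',190,130,140,100,5);np.savez('pics/top13.npz',p=p,d=d)"; python3 cup.py 13
```

```text
t: 26.08
position: [0.6001, -0.0504, 0.0177]
eef_rot: [-0.0, 0.647, 0.763, 0.0]
ft_force: [0.4, -0.9, -0.7]
width: 0.0853
t 26.07 pos [ 0.6001 -0.0504  0.0177] th 99.4 tool z [-0.     0.001 -1.   ] w 0.0853
F [ 0.4 -0.9 -0.7] q [-0.17  0.62  0.25  1.89 -0.23  0.66  1.96]
shift now [ 0.189 -0.004 -0.046]
turn units 0.02
shift after turn [ 0.189 -0.005 -0.046]
now gframe -0.1874 -0.0002 target world [ 0.5984 -0.0412]
t: 27.08
position: [0.6088, -0.1055, 0.1225]
eef_rot: [-0.0, 0.771, 0.637, -0.0]
ft_force: [-0.3, 0.3, 0.8]
width: 0.0851
t: 28.08
position: [0.6089, -0.1054, 0.1225]
eef_rot: [-0.0, 0.942, 0.335, -0.0]
ft_force: [0.6, 0.2, 0.5]
width: 0.0854
t: 28.7
position: [0.6089, -0.1054, 0.1224]
eef_rot: [-0.0, 0.986, 0.169, -0.0]
ft_force: [-0.6, -0.2, -0.0]
width: 0.0853
t 28.7 pos [ 0.6089 -0.1054  0.1224] th 19.4 tool z [-0.001  0.    -1.   ] w 0.0853
F [-0.6 -0.2 -0. ] q [-0.36  0.56  0.65  1.81 -0.42  0.92  0.81]
shift now [-0.849 -1.738  0.05 ]
turn units 0.02
shift after turn [-0.852 -1.737  0.05 ]
now gframe -0.2431 -0.0 target world [ 0.54   -0.0375]
top 66 [-0.0993 -0.002 ] [-0.13  -0.032] [-0.07   0.029]
scene 119 [-0.1013 -0.0024] [-0.133 -0.033] [-0.061  0.029]
```

View pics/t13.png

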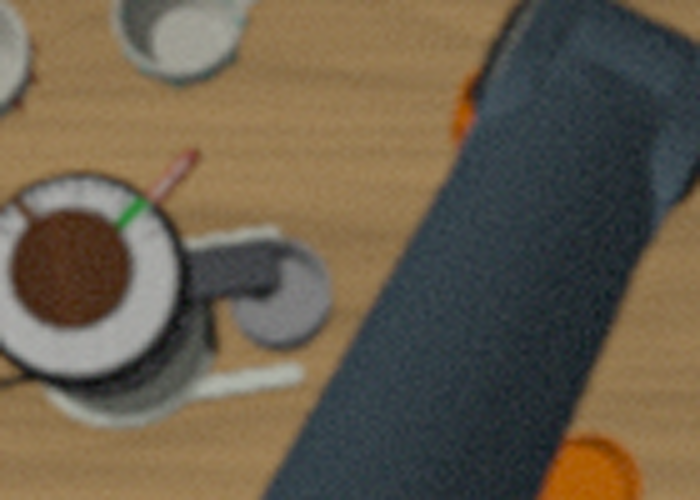

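View pics/s13.png

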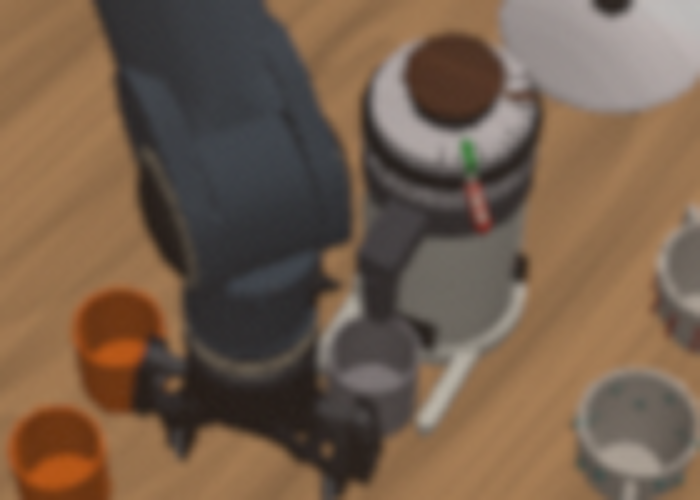

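```bash
python3 -m crank '[[[-0.43,-0.55,0],0,0],[[-0.42,-0.55,0],0,0],[[0,-0.54,0],0,0],[[0,0,0],0,0],[[0,0,0],0,0]]'; python3 gg.py -.17 .057 .025 19.3;python3 -c "
from h import *
p,d=camera('scene'); crop(p,'s14',190,130,140,100,5)
p,d=camera('top'); crop(p,'t14',190,130,140,100,5)"
```

```text
t: 29.42
position: [0.5424, -0.0433, 0.1231]
eef_rot: [0.0, 0.986, 0.168, 0.0]
ft_force: [-0.5, 0.4, 0.7]
width: 0.0854
t 29.43 pos [ 0.5424 -0.0433  0.1231] th 19.34 tool z [ 0.001 -0.    -1.   ] w 0.0854
F [-0.5  0.4  0.7] q [-0.52  0.45  0.68  1.98 -0.37  0.84  0.7 ]
shift now [-0.027 -0.028  1.961]
turn units 0.01
shift after turn [-0.027 -0.027  1.961]
now gframe -0.1711 0.0555 target world [ 0.5408 -0.0425]
```

View pics/s14.png

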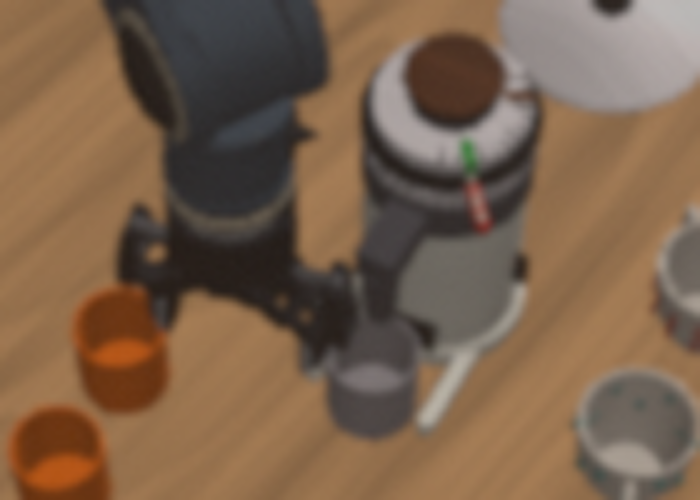

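View pics/t14.png

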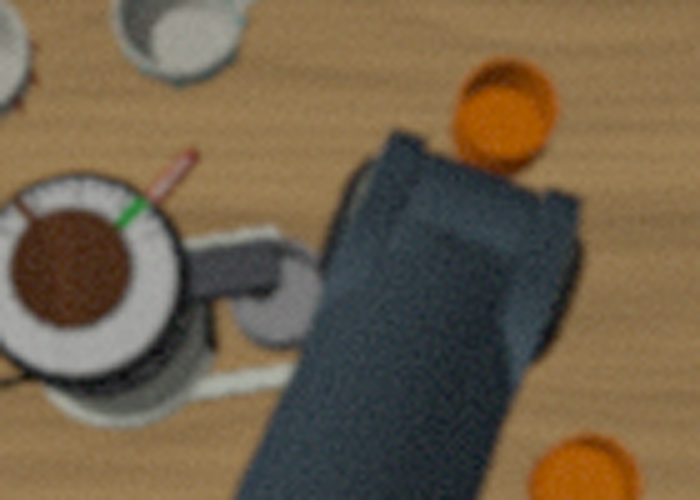

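```bash
python3 -c "
from h import *
from gg import *
from scipy.optimize import least_squares
for n in('top','scene'):
  f=np.load(f'pics/{n}0.npz');p=f['p'].astype(int);C=cloud(n,f['d']);k=(p[...,0]-p[...,2]>90)&(C[...,2]>.045)&(C[...,2]<.08)
  L=C[k][:,:2]-m;q=np.c_[L@X,L@Y]
  for c in((-.164,.153),(-.258,.138)):
    s=q[np.hypot(*(q-c).T)<.05]
    r=least_squares(lambda v:np.hypot(*(s-v).T)-.03,c,loss='soft_l1',f_scale=.003).x;print(n,r.round(4),len(s))
"
```

```text
top [-0.1641  0.1534] 75
top [-0.2586  0.1405] 95
scene [-0.1653  0.1531] 85
scene [-0.2606  0.1402] 98
```

```bash
python3 -m crank '[[[-0.01,-0.02,0.5],0,0],[[0,0,0.5],0,0],[[0,0,0.5],0,0],[[0,0,0.46],0,0],[[0,0,0],0,0],[[0,0,0],0,0]]'; python3 gg.py -.154 .057 .025 19.3
```

```text
t: 30.28
position: [0.5418, -0.0426, 0.0254]
eef_rot: [0.0, 0.986, 0.167, 0.001]
ft_force: [0.5, -0.6, 0.7]
width: 0.0855
t 30.27 pos [ 0.5418 -0.0426  0.0254] th 19.28 tool z [ 0.001 -0.    -1.   ] w 0.0855
F [ 0.5 -0.6  0.7] q [-0.42  0.59  0.56  2.04 -0.51  0.65  0.81]
shift now [ 0.038 -0.325  0.008]
turn units -0.0
shift after turn [ 0.038 -0.325  0.008]
now gframe -0.1703 0.056 target world [ 0.5382 -0.0267]
```

```bash
python3 -m crank '[[[0.026,-0.15,0],0,0],[[0.026,-0.15,0],0,0],[[0.017,-0.1,0],0,0],[[0.017,-0.1,0],0,0],[[0,0,0],0,0]]'; python3 gg.py -.1416 .057 .025 19.3;python3 -c "
from h import *
p,d=camera('scene'); np.savez('pics/scene15.npz',p=p,d=d);crop(p,'s15',190,130,140,100,5)
p,d=camera('top'); np.savez('pics/top15.npz',p=p,d=d)"; python3 cup.py 15
```

```text
t: 30.9
position: [0.5368, -0.0162, 0.0248]
eef_rot: [-0.0, 0.986, 0.168, -0.0]
ft_force: [0.3, 0.7, 0.5]
width: 0.0852
t 30.9 pos [ 0.5368 -0.0162  0.0248] th 19.37 tool z [-0.  0. -1.] w 0.0852
F [0.3 0.7 0.5] q [-0.47  0.58  0.56  2.06 -0.51  0.64  0.77]
shift now [ 0.    -0.037 -0.004]
turn units 0.01
shift after turn [ 0.    -0.037 -0.004]
now gframe -0.1434 0.0567 target world [ 0.5362 -0.0145]
top 18 [-0.0813 -0.0506] [-0.106 -0.033] [-0.064  0.022]
scene 92 [-0.0977 -0.0021] [-0.149 -0.034] [-0.061  0.026]
```

View pics/s15.png

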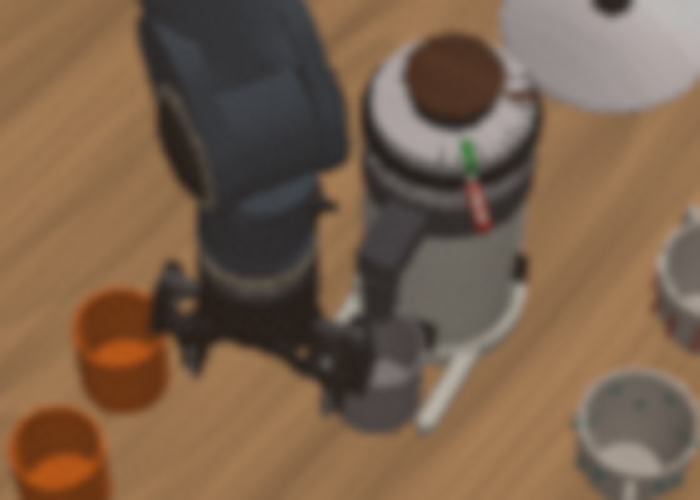

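Continue in small steps watching the force.

```bash
python3 -m crank '[[[0.01,-0.06,0],0,0],[[0.01,-0.06,0],0,0],[[0,0,0],0,0]]'; python3 gg.py -.1416 .057 .025 19.3|egrep 'F|now g'; python3 -m crank '[[[0.007,-0.04,0],0,0],[[0,0,0],0,0]]'; python3 gg.py -.1416 .057 .025 19.3|egrep 'F|now g'
```

```text
t: 31.38
position: [0.5358, -0.0108, 0.0248]
eef_rot: [0.0, 0.986, 0.168, -0.0]
ft_force: [0.0, -0.9, 0.2]
width: 0.0851
F [ 0.  -0.9  0.2] q [-0.49  0.58  0.56  2.06 -0.51  0.64  0.76]
now gframe -0.138 0.0568 target world [ 0.5362 -0.0145]
t: 31.62
position: [0.5358, -0.0096, 0.025]
eef_rot: [0.0, 0.986, 0.167, 0.0]
ft_force: [-1.1, -2.6, 1.3]
width: 0.0856
F [-1.1 -2.6  1.3] q [-0.49  0.58  0.56  2.06 -0.51  0.64  0.76]
now gframe -0.1367 0.0567 target world [ 0.5362 -0.0145]
```

```bash
python3 -m crank '[[[0.007,-0.04,0],0,0],[[0,0,0],0,0]]'; python3 gg.py -.1416 .057 .025 19.3|egrep 'now g'; python3 -m crank '[[[0.007,-0.04,0],0,0],[[0,0,0],0,0]]'; python3 gg.py -.1416 .057 .025 19.3|egrep 'now g';python3 -c "
from h import *
p,d=camera('scene'); np.savez('pics/scene16.npz',p=p,d=d);crop(p,'s16',220,170,80,60,9)"; python3 cup.py 16 2>/dev/null
```

```text
t: 31.88
position: [0.5359, -0.0091, 0.0252]
eef_rot: [0.001, 0.986, 0.166, 0.001]
ft_force: [1.6, -7.3, 1.5]
width: 0.0856
now gframe -0.1363 0.0565 target world [ 0.5362 -0.0145]
t: 32.12
position: [0.5358, -0.0089, 0.0254]
eef_rot: [0.002, 0.986, 0.165, 0.001]
ft_force: [0.1, -10.1, 2.8]
width: 0.0858
now gframe -0.136 0.0565 target world [ 0.5362 -0.0145]
```

View pics/s16.png

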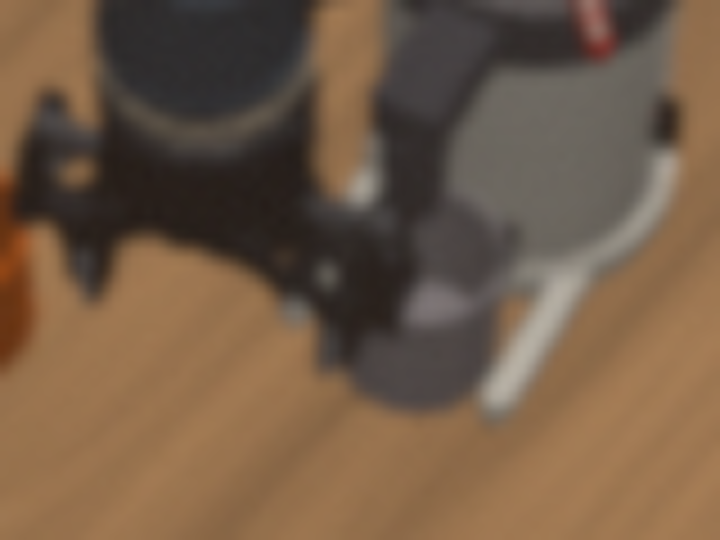

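```bash
python3 -m crank '[[[-0.05,0.3,0],0,0],[[-0.05,0.3,0],0,0],[[0,0,-0.8],0,0],[[0,0,-0.8],0,0],[[-0.2,0.9,0],0,0],[[-0.2,0.9,-0.3],0,0],[[-0.2,0.9,0],0,0],[[0,0,0],0,0]]';python3 -c "
from h import *
p,d=camera('scene'); np.savez('pics/scene17.npz',p=p,d=d);crop(p,'s17',220,130,110,90,7)
p,d=camera('top'); np.savez('pics/top17.npz',p=p,d=d);crop(p,'t17',180,140,90,70,8)"; python3 cup.py 17
```

```text
t: 33.17
position: [0.5559, -0.177, 0.1203]
eef_rot: [0.001, 0.986, 0.165, 0.0]
ft_force: [0.2, 0.7, 0.5]
width: 0.0854
top 61 [-0.09   -0.0048] [-0.12  -0.034] [-0.062  0.026]
scene 121 [-0.0919 -0.005 ] [-0.123 -0.037] [-0.06   0.025]
```

View pics/s17.png

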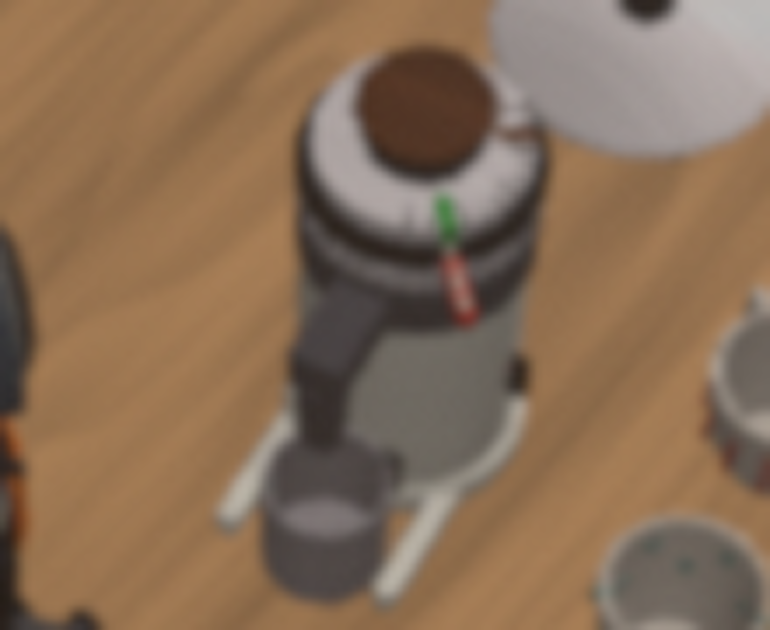

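View pics/t17.png

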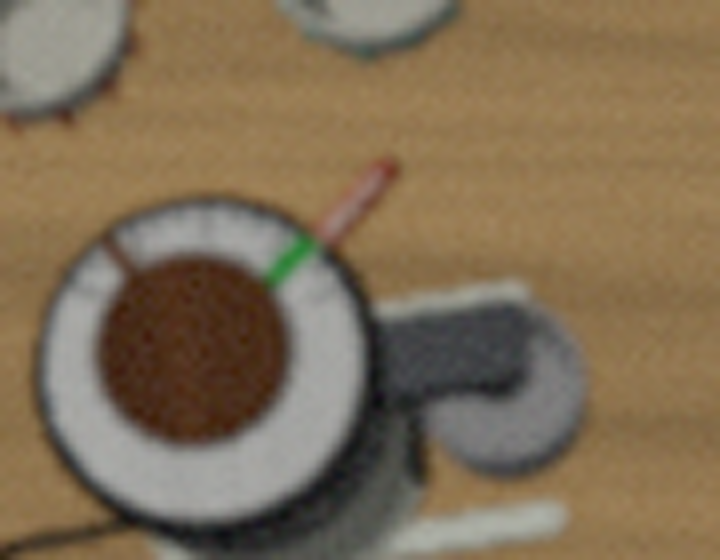

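```bash
python3 lev.py 17; python3 -m crank '[[[0,0,-0.8],0,0],[[-0.2,0.9,-0.8],0,0],[[0,0.8,0],0,0],[[0,0.8,0],0,0],[[0,0,0],0,0]]'; python3 -c "
from h import *
p,d=camera('top'); q=np.load('pics/top0.npz')['p']; np.savez('pics/top18.npz',p=p,d=d)
D=np.abs(p.astype(int)-q).max(2).clip(0,255).astype(np.uint8); D=np.where(D>45,D,0)
cv2.imwrite('pics/t18.png',np.hstack([p[:,:,::-1],cv2.cvtColor(D,cv2.COLOR_GRAY2BGR)])[60:320,:][:, :].astype(np.uint8)[:, 100:900])
p,d=camera('scene');np.savez('pics/scene18.npz',p=p,d=d);crop(p,'s18',240,170,60,55,10)"; python3 cup.py 18
```

```text
top lev 26 [0.6265 0.0863] angle about axis -40.27 r 0.0746 bar dir -40.4
top green 21 [0.602  0.1084] angle about axis -38.84 r 0.0416 bar dir -42.1
scene lev 23 [0.6264 0.0862] angle about axis -40.38 r 0.0745 bar dir -40.1
scene green 10 [0.6021 0.1072] angle about axis -40.05 r 0.0425 bar dir -45.0
t: 33.9
position: [0.5884, -0.2948, 0.1993]
eef_rot: [0.0, 0.986, 0.167, -0.0]
ft_force: [0.3, 0.3, -0.1]
width: 0.0852
top 61 [-0.0902 -0.0048] [-0.12  -0.034] [-0.062  0.026]
scene 122 [-0.0918 -0.0049] [-0.124 -0.035] [-0.061  0.025]
```

View pics/t18.png

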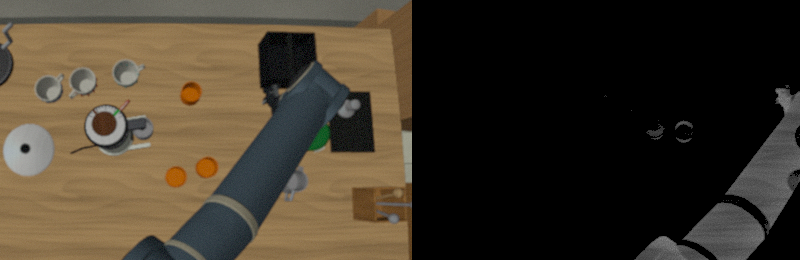

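View pics/s18.png

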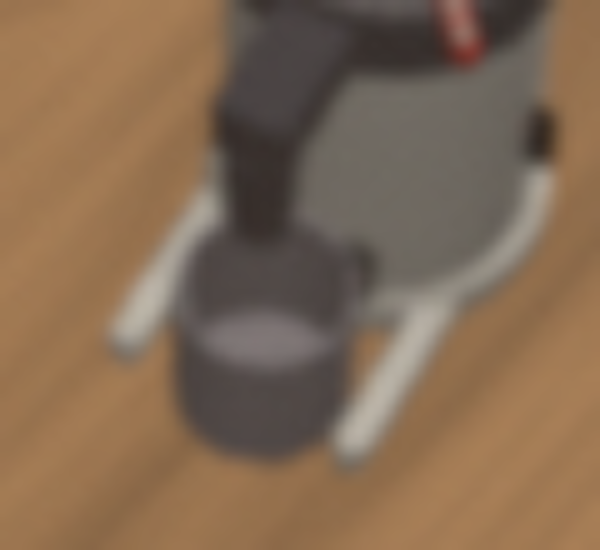

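```bash
python3 -c "
from plant import *
s=sense();print(s['t'],s['ft_force'].round(1));print(hand_in())"
```

```text
34.0 [1.  0.3 0.3]
the job is handed in; nothing more can be done
None
```

I set the grind ring to the filter mark first, then slid the dosing cup home against the bumper. The job was handed in at 34.0 s, with the arm clear of everything.

- **Lever:** I gripped the red lever and swung it about 66° round to the green mark. My last measurement put lever and mark within about 1.5° of each other in the top view and within about 0.5° in the scene view. The gripper was planned about 10 mm clear of the silver rings and I felt no sign of contact, though no picture shows that clearance.
- **Cup:** I slid it along the counter and pushed until it stopped against about 10 N. It stands upright with its centre 90 to 92 mm in front of the grinder's axis; home is 90 mm.
- **Off centre:** The cup sits about 5 mm to one side of the spout axis, close to one prong but inside the fork. I left it there because nudging it would have brought the gripper close to the lever.
- **What went wrong on the way:** Two attempts to grip the cup and move it sideways slipped, so I pushed it sideways with a finger instead. The tool could not lean back from the spout. I therefore did the last 10 mm with the hand turned sideways, using one open finger.
- **Everything else:** Comparing the first and last top views, only the cup, the lever and the arm had changed. The area under the arm, including parts of the creamer and canister, could not be compared.

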